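Put the terminal blocks away in the tip-out bin

TASK

Put the white porcelain terminal blocks away: tip the bin with the white tab out to its stop, get every block into it, those in the three cups and those lying loose on the mat, and then tip the bin back level, fully home, with all the blocks in it. Leave the three empty cups nested in one another in size order, standing upright on the bench, and do not disturb the meter, the screwdriver or the electron tube.

Things in the scene. Friction and masses are not known exactly. Their poses are not given: they have to be found in the camera images.
- bin (a joint): tip of the bin to fill: the one with the WHITE grip tab among three tip-out bins side by side, 94 mm apart, in blue housings (neighbours: the same with red and black tabs), at any of the three places. Rad: 0 = level, shut home; 0.785 = tipped out 45 degrees against its stop, its top towards the robot's side. Stiff hinge: it stays where it is left; about 3 N at the tab moves it
- bin_hinge (a point): middle of the bin's hinge line, its lower front edge, 20 mm above the bench. Axes turn with the bin: x into the housing, y along the hinge, z up the front panel (when level). Inside, in mm: x 0 (front panel, up to z 94) to 71 (back, only up to z 52), y -39 to 39. The housing's flat roof is 116 mm above the bench and reaches 87 mm back from above the hinge
- bin_tab (a point): point to grip the bin: middle of its white tab, an upright plate 50 mm wide and 8 mm thick that rises from the front panel to 40 mm above the roof; this point is 24 mm above the roof, 16 mm below the tab's top edge, 120 mm from the hinge. Axes as bin_hinge; the plate's faces look along x
- bin_in (a point): centre of the bin's inner floor (71 by 79 mm). Axes as bin_hinge: z up out of the bin. Tipped right out, the mouth seen from above reaches from about 65 mm in front of the hinge to just above the hinge, 85 to 110 mm over the bench. One sample block is fixed to the outside of the front panel as its sign; it is not one to be put away
- cup_l: large, green plastic cup, 70 mm across the rim, 65 mm across inside at the rim, 66 mm tall, floor 3 mm thick, wall 2.2 mm, 40 to 85 g. The top 20 mm is a straight collar 70 mm across; below it the wall tapers to 62 mm at the foot. Origin: centre of its underside; z up out of the mouth. Smooth: blocks slide out at 105 to 120 degrees of tilt
- cup_m: middle-sized, yellow plastic cup, 59 mm across the rim, 54 mm across inside at the rim, 66 mm tall, floor 3 mm thick, wall 2.2 mm, 40 to 85 g. The top 20 mm is a straight collar 59 mm across; below it the wall tapers to 51 mm at the foot. Origin: centre of its underside; z up out of the mouth. Smooth: blocks slide out at 105 to 120 degrees of tilt
- cup_s: small, red plastic cup, 48 mm across the rim, 43 mm across inside at the rim, 66 mm tall, floor 3 mm thick, wall 2.2 mm, 40 to 85 g. The top 20 mm is a straight collar 48 mm across; below it the wall tapers to 40 mm at the foot. Origin: centre of its underside; z up out of the mouth. Smooth: blocks slide out at 105 to 120 degrees of tilt
- block1: white porcelain terminal block, 18 mm long (its x) by 13 by 13 mm, 13 g, two brass screws on one face; origin at its centre. May be absent. Starts in the small cup
- block2: white porcelain terminal block, 18 mm long (its x) by 13 by 13 mm, 13 g, two brass screws on one face; origin at its centre. May be absent. Starts in the small cup
- block3: white porcelain terminal block, 18 mm long (its x) by 13 by 13 mm, 13 g, two brass screws on one face; origin at its centre. May be absent. Starts in the middle cup
- block4: white porcelain terminal block, 18 mm long (its x) by 13 by 13 mm, 13 g, two brass screws on one face; origin at its centre. May be absent. Starts in the middle cup
- block5: white porcelain terminal block, 18 mm long (its x) by 13 by 13 mm, 13 g, two brass screws on one face; origin at its centre. May be absent. Starts in the large cup
- block6: white porcelain terminal block, 18 mm long (its x) by 13 by 13 mm, 13 g, two brass screws on one face; origin at its centre. May be absent. Starts in the large cup
- block7: white porcelain terminal block, 18 mm long (its x) by 13 by 13 mm, 13 g, two brass screws on one face; origin at its centre. May be absent. Starts in the large cup
- block8: white porcelain terminal block like the others, 18 (its x) by 13 by 13 mm, origin at its centre. May be absent. Starts lying loose on the dark mat
- block9: white porcelain terminal block like the others, 18 (its x) by 13 by 13 mm, origin at its centre. May be absent. Starts lying loose on the dark mat
- block10: white porcelain terminal block like the others, 18 (its x) by 13 by 13 mm, origin at its centre. May be absent. Starts lying loose on the dark mat
- meter: black multimeter, 150 by 95 by 38 mm, lying on the mat; origin under its centre. Not part of the job
- driver: screwdriver lying near the cups, about 200 mm long along its x; not part of the job
- valve: amber electron tube with a black base, 70 mm long along its x, 30 mm thick, lying on the bench; not part of the job
Not all that is in view belongs to the job. Several things look just like the cup_s: the one meant starts nearest to the robot's base.

How it is judged:
By the outcome, as a careful person would: the job done as asked, in the order asked, and still so for the second after the job is handed in, with the robot touching nothing.
Of block2, block4, block6, block7 only 1 to 4 are there at a start; the rules pass over those that are not, and their reading is None.
Of block8, block9, block10 only 1 to 3 are there at a start; the rules pass over those that are not, and their reading is None.
At some moment in a run one of cup_l, cup_m, cup_s, block8, block9, block10 may be knocked a few centimetres aside while the robot is not near it.
It also fails if it takes over 210 s, if anything falls off the work surface, if the arm or the gripper's body presses on something with over 40 N, if the wrist force passes 120 N, or if a joint passes its speed limit or range.

ROBOT

A 7-joint arm with a two-finger parallel gripper is mounted at the origin on the work surface. World frame = base frame: x ahead of the robot, y to its left, z up, the work surface at z = 0. Lengths are in m, angles in degrees, forces in N, time in s.
With the tool pointing down it reaches from about 0.425 to 0.875 m from the base axis. Payload 4.7 kg.
Tool frame: the origin (TCP) lies on the centre line of the jaws, within the pads' length; the fingertips stand 17 mm ahead of it and the grasp point (between the pads) lies 2 mm behind it; z points along the fingers, y is the line along which they close (so a half turn about z gives the same grasp; the last joint's range is limited). The gripper opens to 87 mm and grips with 3 to 60 N. Pads are 19 mm wide; open, the fingers measure 117 mm over their backs; the gripper's body (75 mm by 190 mm) begins 51 mm behind the grasp point.
Start: joints at [69.162, 18.392, -4.016, 83.108, 1.295, 78.541, -3.26], TCP at [0.24, -0.604, 0.24] pointing down, gripper open.
Joint ranges: [-163.93, 163.93], [-17.29, 119.83], [-79.2, 71.16], [3.27, 140.29], [-89.18, 269.18], [5.43, 117.66], [-154.24, 154.24]. Speed limits (degrees/s): [147.25, 147.25, 180, 180, 180, 180, 180].

INTERFACE

Orientations are given as [roll, pitch, yaw] about the fixed x, y, z axes, in that order (R = Rz(yaw) Ry(pitch) Rx(roll)).
In Python, from cell import env, read_camera gives the robot as it stands.
- The arm moves only by the shell command python3 -m jog 'ROWS' [FORCE]. ROWS is JSON, a list of rows, each a list of 5 numbers: the opening, from 0 (shut) to 1 (fully open), then the shift along the tool's x, y, z each as a share of 0.02 m, from -1 to 1, then the turn about the tool's z as a share of 45 degrees, from -1 to 1. In form: [[gripper, x, y, z, yaw], ...]. A call has 1 to 12 rows; each row shifts and turns the commanded pose from where the row before left it, along the tool's axes as they then stand; what a row does not reach is not made up. A row lasts 1/12 s, in which the tool goes at most 41.7 mm and 7.16 degrees, less where a joint would pass 70% of its speed; a pose out of reach is approached as far as the arm can. A call with a number of a shift or a turn outside -1 to 1 is refused whole. A call with a gripper value outside its range is refused whole. The fingers move at their own pace and stop on an object; FORCE is the grip in N (left out, the last holds). Time passes only in rows, so rows that do not move let the fingers close. It gives the time, the measured TCP pose, the force, the opening and the grip force at its end, in the units of the state.
- env.get_obs(): the state, without advancing time (a new reading comes with each control period).
- read_camera(name): name is "scene" or "side" or "wrist"; returns a dict with "color" (384x512x3 uint8, red, green, blue), "range_z" (384x512 float32, m along the optical axis (not along the pixel's ray), 0 where there is no reading), "mtx" (3x3 intrinsics, pixels), "k1" (the pictures are not rectified: a ray, as slopes to the right and down, at radius r is drawn at 1 + k1 r^2 times it, then the intrinsics apply), "world_from_camera" (4x4, takes a point from camera to world coordinates); the wrist camera has in their place "T_tool_cam" (4x4, takes a point from camera to tool coordinates, whose origin is the TCP and whose axes are the flange's). Camera axes: x right, y down, z forward; pixel columns grow to the right and rows downward; lengths in m; the calibration is good to about 2 mm. A picture is of the moment at which its call begins: read the wrist's pose just before it.
- env.sign_off(): hands the job in; it is judged then, once.
The state is a dict: "time_s": time; "qpos": joint angles; "joint_velocities": joint speeds; "effort": joint torques, N m; "tool_pos": TCP position; "tool_rot": TCP orientation; "force": force on the tool from outside, world axes, zero at the start; "wrist_torque": the same for the moment, N m; "grip_width": finger opening in m; "grasp_force": force on a finger pad.
Only numpy, scipy, OpenCV 4.12 (cv2) and the standard library are available. Lean on these libraries where they do the work, as an engineer would, in place of code of your own. Each camera call takes 0.05 s, during which the arm holds its last target. There are 200 camera calls.

## Working session

There is one attempt and no reset: what is moved stays moved. The work goes in short steps, Python scripts to look and compute and a shell command to move; the robot and the scene stay as the last step left them, time stands still between calls to the robot, and variables do not carry over. Pictures are saved under pics/ and viewed, at most 14 in all, crops included, and the job is handed in when it is done.

```bash
ls; mkdir -p pics; cat > h.py <<'E'
import numpy as np, cv2, json
from scipy.spatial.transform import Rotation as R
from cell import env, read_camera
def toolT():
    o=env.get_obs(); T=np.eye(4); T[:3,:3]=R.from_euler('xyz',o['tool_rot'],degrees=True).as_matrix(); T[:3,3]=o['tool_pos']; return T
def cap(name):
    T=toolT() if name=='wrist' else None
    c=read_camera(name)
    c['W']=T@c['T_tool_cam'] if name=='wrist' else np.array(c['world_from_camera'])
    return c
def rays(c,uv):
    uv=np.atleast_2d(np.asarray(uv,float)); K=c['mtx']
    d=np.c_[(uv[:,0]-K[0,2])/K[0,0],(uv[:,1]-K[1,2])/K[1,1]]
    u=d.copy()
    for _ in range(20): u=d/(1+c['k1']*(u**2).sum(1,keepdims=True))
    r=np.c_[u,np.ones(len(u))]
    return c['W'][:3,3], r@c['W'][:3,:3].T, r
def plane(c,uv,z):
    o,d,_=rays(c,uv); return o+d*((z-o[2])/d[:,2])[:,None]
def cloud(c):
    h,w=c['range_z'].shape; v,u=np.mgrid[:h,:w]
    o,d,_=rays(c,np.c_[u.ravel(),v.ravel()])
    return (o+d*c['range_z'].reshape(-1,1)).reshape(h,w,3)
def save(c,name,roi=None,s=1):
    im=c['color'][...,::-1]
    if roi: im=im[roi[1]:roi[3],roi[0]:roi[2]]
    cv2.imwrite('pics/'+name,cv2.resize(im,None,fx=s,fy=s,interpolation=cv2.INTER_CUBIC))
E
python3 - <<'E'
from h import *
import pickle
for n in ['scene','side']:
    c=cap(n); save(c,n+'0.png',s=1.5); pickle.dump(c,open(n+'0.pkl','wb')); print(n,c['W'].round(3).tolist(),c['k1'])
o=env.get_obs(); print({k:np.round(v,3).tolist() for k,v in o.items()})
E
```

```text
pics
scene [[-0.849, 0.438, -0.296, 0.839], [0.529, 0.692, -0.492, 0.35], [-0.01, -0.574, -0.819, 0.838], [0.0, 0.0, 0.0, 1.0]] -0.0533120539397286
side [[-0.94, -0.187, 0.286, 0.233], [-0.341, 0.481, -0.808, 0.982], [0.014, -0.857, -0.516, 0.79], [0.0, 0.0, 0.0, 1.0]] -0.1382174497670324
{'time_s': 0.1, 'qpos': [69.163, 18.433, -4.016, 83.168, 1.295, 78.538, -3.258], 'joint_velocities': [0.012, -0.049, -0.026, -0.171, 0.022, -0.03, 0.088], 'effort': [-0.0, -49.257, -0.406, -31.34, -0.064, 0.039, 0.0], 'tool_pos': [0.24, -0.604, 0.239], 'tool_rot': [-179.907, 0.005, 21.65], 'force': [0.192, 0.317, -1.178], 'wrist_torque': [0.044, -0.027, 0.016], 'grasp_force': 0.0, 'grip_width': 0.087}
```

View pics/scene0.png

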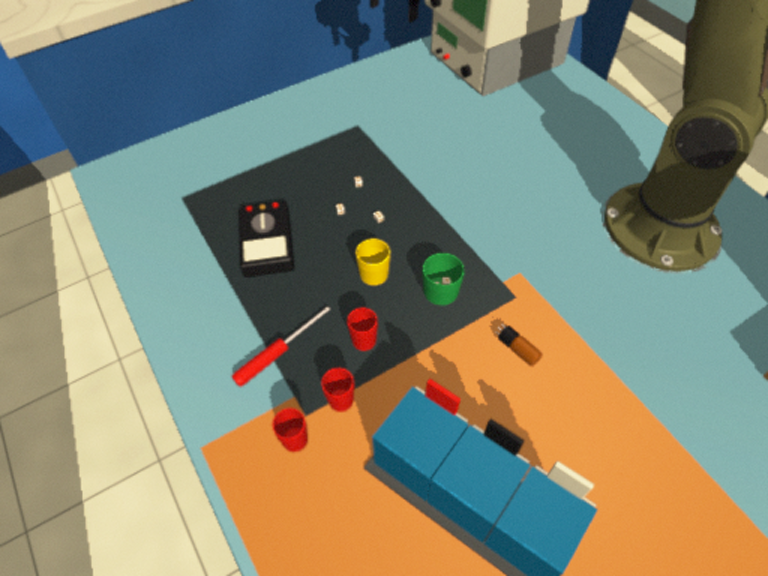

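View pics/side0.png

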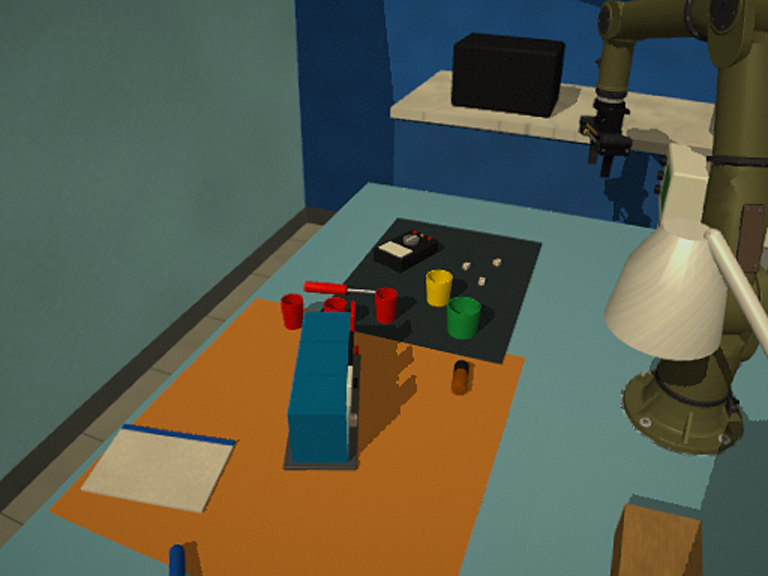

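Scene view (pixels at 1.5×): candidates for cup_s are the red cups at (362,328), (338,388) and (290,430). Green cup is at (443,278), yellow at (373,260), loose blocks at (358,181), (340,209), (378,216). The bins have tabs red (442,396), black (503,436) and white (571,480), so white is the bin nearest +y. In the side view the green cup is at (463,318), yellow (438,287), reds (386,305), (335,310), (291,311).

```bash
cat >> h.py <<'E'
HS={'green':((60,120,40),(85,255,255)),'yellow':((22,140,90),(34,255,255)),'red':((0,150,80),(6,255,255)),'white':((0,0,130),(179,75,255)),'blue':((92,120,60),(108,255,255))}
def blobs(c,col,amin=15,lo=None):
    hsv=cv2.cvtColor(c['color'],cv2.COLOR_RGB2HSV); a,b=HS[col]
    m=cv2.inRange(hsv,a,b)
    if col=='red': m|=cv2.inRange(hsv,(173,150,80),(179,255,255))
    n,l,s,ce=cv2.connectedComponentsWithStats(m)
    return [(l==i) for i in range(1,n) if s[i,4]>=amin]
def cups(c,cols=('green','yellow','red')):
    P=cloud(c)
    for col in cols:
        for m in blobs(c,col,60):
            p=P[m]; p=p[(p[:,2]>0.0)&(p[:,2]<0.2)]
            if len(p)<40: continue
            ztop=np.percentile(p[:,2],98); q=p[p[:,2]>ztop-0.012]
            (cx,cy),r=cv2.minEnclosingCircle(q[:,:2].astype(np.float32))
            v,u=np.nonzero(m); print(col,m.sum(),'px',u.mean().round(),v.mean().round(),'ztop',ztop.round(4),'c',round(cx,4),round(cy,4),'r',round(r,4))
E
python3 - <<'E'
from h import *
import pickle
for n in ['scene','side']:
    c=pickle.load(open(n+'0.pkl','rb')); print(n); cups(c)
    P=cloud(c)
    for m in blobs(c,'white',8):
        p=np.median(P[m],0); v,u=np.nonzero(m)
        if 0.2<p[0]<1 and abs(p[1])<.7 and p[2]<.25: print('white',m.sum(),u.mean().round(),v.mean().round(),p.round(4))
    for m in blobs(c,'blue',800):
        p=P[m]; q=p[(p[:,2]>.105)&(p[:,2]<.14)]
        if len(q)>300: print('roof z',np.median(q[:,2]),cv2.boxPoints(cv2.minAreaRect(q[:,:2].astype(np.float32))).round(4).tolist())
E
```

```text
scene
green 754 px 294.0 185.0 ztop 0.067 c 0.4567 -0.1048 r 0.0368
yellow 610 px 249.0 174.0 ztop 0.0674 c 0.5364 -0.1993 r 0.0313
red 492 px 242.0 218.0 ztop 0.0675 c 0.6247 -0.0895 r 0.0246
red 412 px 173.0 241.0 ztop 0.0278 c 0.7909 -0.1375 r 0.0501
red 519 px 225.0 258.0 ztop 0.067 c 0.711 -0.0144 r 0.0245
red 285 px 295.0 264.0 ztop 0.1575 c 0.6145 0.1117 r 0.0248
red 506 px 194.0 286.0 ztop 0.0676 c 0.7995 0.0054 r 0.0243
white 77443 210.0 201.0 [ 7.933e-01 -4.050e-01 -5.000e-04]
white 24 239.0 121.0 [ 0.4461 -0.4128  0.0121]
white 23 227.0 139.0 [ 0.5142 -0.3666  0.0115]
white 26 252.0 144.0 [ 0.4617 -0.3095  0.0122]
white 43 175.0 147.0 [ 0.6662 -0.3875  0.0477]
white 390 176.0 165.0 [ 0.6883 -0.3307  0.0402]
white 15 297.0 187.0 [ 0.4447 -0.1073  0.0217]
white 93 205.0 216.0 [ 0.6925 -0.161   0.0152]
white 12 279.0 260.0 [0.6289 0.0806 0.116 ]
white 14 308.0 279.0 [0.6038 0.1452 0.1164]
white 15 318.0 285.0 [0.594  0.1657 0.1151]
white 17 348.0 306.0 [0.5697 0.2295 0.1162]
white 398 379.0 321.0 [0.5487 0.2873 0.1398]
roof z 0.1211881831905196 [[0.4153999984264374, -1.041100
[... 948 characters left out ...]
e 8 132.0 234.0 [ 0.9407  0.1602 -0.0025]
white 9 234.0 247.0 [0.5464 0.2753 0.1531]
white 24 232.0 257.0 [0.5395 0.3081 0.1515]
white 23 232.0 270.0 [0.536  0.312  0.1152]
white 25 78.0 291.0 [0.9307 0.4232 0.0027]
white 19 126.0 293.0 [0.8037 0.3852 0.0043]
white 8 339.0 373.0 [ 0.2485  0.4172 -0.0008]
roof z 0.12139304175294963 [[0.15800000727176666, -1.0527000427246094], [1.4132000207901, -2.200200080871582], [1.7746000289916992, -1.804900050163269], [0.5194000005722046, -0.6574000120162964]]
roof z 0.11401002778181801 [[0.5327000021934509, 0.3334999978542328], [0.6370999813079834, 0.07000000029802322], [0.7200000286102295, 0.10279999673366547], [0.6155999898910522, 0.36640000343322754]]
```

cup_s: red cups stand at (0.624,-0.089), (0.711,-0.014) and (0.800,0.005), with the first nearest the base. The white bin's front middle is about (0.551,0.2855), with its x axis at 21.2° yaw. I move over the mat first and check both with the wrist camera.

```bash
cat > go.py <<'E'
import sys; from h import *
# go.py x y z [yaw]: remaining shift in tool-axis units of 20 mm (at current yaw) and the turn in 45 deg units
a=list(map(float,sys.argv[1:])); T=toolT(); o=env.get_obs()
d=T[:3,:3].T@(np.array(a[:3])-T[:3,3])/0.02
print('t',round(o['time_s'],1),'at',np.round(o['tool_pos'],4),'yaw',round(o['tool_rot'][2],1),'j7',round(o['qpos'][6]),'units xyz',d.round(2), 'turn',round(-((a[3]-o['tool_rot'][2]+180)%360-180)/45,2) if len(a)>3 else '')
E
python3 -m jog '[[1,1,-0.5,0,0],[1,1,-0.5,0,0],[1,1,-0.5,0,0],[1,1,-0.5,0,0],[1,1,-0.5,0,0],[1,1,-0.5,0,0],[1,1,-0.5,0,0],[1,1,-0.5,0,0],[1,1,-0.5,0,0],[1,1,-0.5,0,0],[1,1,-0.5,0,0],[1,1,-0.5,0,0]]' 10
python3 - <<'E'
from h import *
c=cap('wrist'); save(c,'w1.png'); print(c['T_tool_cam'].round(3).tolist(),c['mtx'].tolist()); cups(c)
P=cloud(c)
for m in blobs(c,'white',30):
    p=P[m]; v,u=np.nonzero(m); print(m.sum(),u.mean().round(),v.mean().round(),np.median(p,0).round(4))
E
python3 go.py 0.573 0.294 0.239
```

```text
time_s: 1.1
tool_pos: [0.4189, -0.403, 0.2391]
tool_rot: [-180.0, 0.0, 21.6]
force: [0.4, 0.1, 0.5]
grip_width: 0.0868
grasp_force: 0.0
[[-0.001, -0.953, -0.303, 0.084], [1.0, -0.001, -0.0, 0.0], [-0.0, -0.303, 0.953, -0.145], [0.0, 0.0, 0.0, 1.0]] [[335.4260434481438, 0.0, 253.78550250366635], [0.0, 335.4260434481438, 192.59154530961933], [0.0, 0.0, 1.0]]
green 2279 px 19.0 37.0 ztop 0.0663 c 0.4605 -0.1206 r 0.0306
yellow 843 px 108.0 6.0 ztop 0.0668 c 0.5176 -0.2078 r 0.0205
21060 460.0 162.0 [ 5.007e-01 -6.298e-01  2.000e-04]
230 257.0 72.0 [ 0.5131 -0.3695  0.0128]
216 189.0 99.0 [ 0.4609 -0.3113  0.0128]
26704 138.0 221.0 [ 3.020e-01 -2.805e-01  1.000e-04]
209 273.0 147.0 [ 0.4447 -0.4167  0.0126]
6096 262.0 298.0 [ 0.4487 -0.394   0.3094]
8498 240.0 331.0 [ 1.893e-01 -4.601e-01  1.000e-04]
t 1.1 at [ 0.4234 -0.398   0.2392] yaw 22.0 j7 -29 units xyz [ 19.92 -29.26   0.15] turn
```

View pics/w1.png

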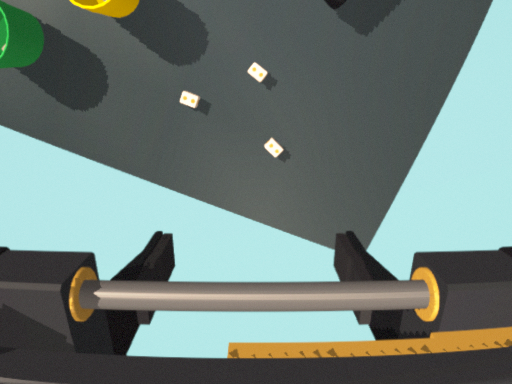

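The wrist view shows the three loose blocks at (257,72), (189,99), (273,148), matching the scene camera. On to the bin.

```bash

python3 -m jog '[[0,0.66,-0.97,0,0],[0,0.66,-0.97,0,0],[0,0.66,-0.97,0,0],[0,0.66,-0.97,0,0],[0,0.66,-0.97,0,0],[0,0.66,-0.97,0,0],[0,0.66,-0.97,0,0],[0,0.66,-0.97,0,0],[0,0.66,-0.97,0,0],[0,0.66,-0.97,0,0],[0,0.66,-0.97,0,0],[0,0.66,-0.97,0,0]]' >/dev/null
python3 - <<'E'
from h import *
c=cap('wrist'); save(c,'w2.png',s=1); cups(c)
E
python3 -m jog '[[0,0.66,-0.97,0,0],[0,0.66,-0.97,0,0],[0,0.66,-0.97,0,0],[0,0.66,-0.97,0,0],[0,0.66,-0.97,0,0],[0,0.66,-0.97,0,0],[0,0.66,-0.97,0,0],[0,0.66,-0.97,0,0],[0,0.66,-0.97,0,0]]'
python3 - <<'E'
from h import *
c=cap('wrist'); save(c,'w3.png',s=1); P=cloud(c)
for m in blobs(c,'white',30):
    p=P[m]; p=p[(p[:,2]>.1)&(p[:,2]<.17)]
    if len(p)>100: print(len(p),np.median(p,0).round(4),p.min(0).round(3),p.max(0).round(3),cv2.minAreaRect(p[p[:,2]>.148][:,:2].astype(np.float32)))
for m in blobs(c,'blue',800):
    p=P[m]; q=p[(p[:,2]>.11)&(p[:,2]<.122)]
    if len(q)>300: print('roof',np.median(q[:,2]),cv2.boxPoints(cv2.minAreaRect(q[:,:2].astype(np.float32))).round(4).tolist())
E
python3 go.py 0.573 0.294 0.145 21.2
```

```text
green 3624 px 222.0 186.0 ztop 0.0667 c 0.4559 -0.1036 r 0.0352
yellow 23142 px 84.0 141.0 ztop 0.0027 c 0.4296 0.057 r 0.155
yellow 2932 px 343.0 147.0 ztop 0.0668 c 0.5375 -0.2004 r 0.0297
red 1592 px 273.0 18.0 ztop 0.0668 c 0.6238 -0.0896 r 0.0242
time_s: 2.95
tool_pos: [0.5259, 0.0774, 0.2393]
tool_rot: [180.0, 0.0, 21.6]
force: [1.0, 0.0, -0.4]
grip_width: 0.0003
grasp_force: 0.0
131 [0.5947 0.1676 0.1157] [0.589 0.16  0.101] [0.599 0.177 0.118] ((0.0, 0.0), (0.0, 0.0), 0.0)
670 [0.5555 0.2634 0.141 ] [0.545 0.247 0.101] [0.566 0.305 0.158] ((0.5529648065567017, 0.26920461654663086), (0.00753752188757062, 0.01599462889134884), 18.471391677856445)
roof 0.1162127239647921 [[0.545199990272522, 0.3068999946117401], [0.6287999749183655, 0.06769999861717224], [0.6808000206947327, 0.08590000122785568], [0.5972999930381775, 0.32499998807907104]]
t 3.0 at [0.5262 0.0835 0.2395] yaw 22.0 j7 -83 units xyz [ 6.1  -8.86  4.77] turn 0.02
```

View pics/w2.png

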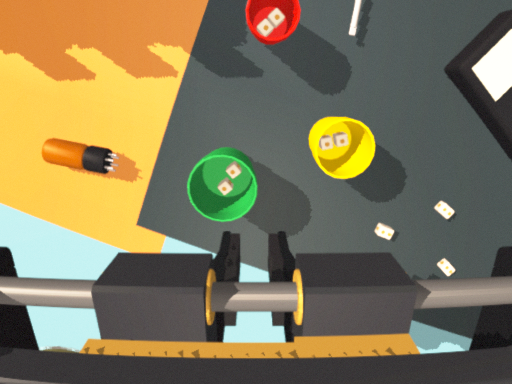

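View pics/w3.png

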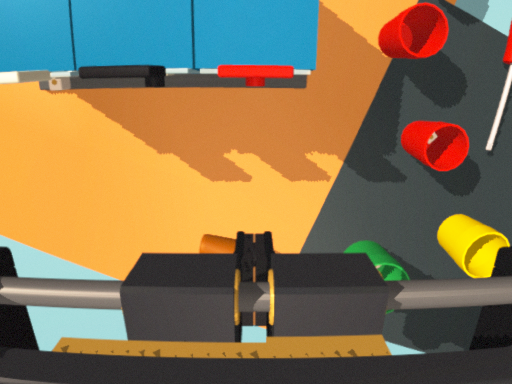

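Wrist views: w2 shows two blocks in each cup (green 222,186; yellow 343,147; small red 273,18), so 9 in all with the three loose ones. w3 shows the tabs with red at (255,72), black (122,72) and white at the left edge (20,76). Next I go behind the white tab.

```bash

python3 -m jog '[[0,0.7,-1,0,0],[0,0.7,-1,0,0],[0,0.7,-1,0,0],[0,0.7,-1,0,0],[0,0.7,-1,0,0],[0,0.7,-1,0,0],[0,0.7,-1,0,0],[0,0.6,-1,0,0],[0,0.6,-0.86,0,0],[0,0,0,0,0],[0,0,0,0,0]]'
python3 go.py 0.573 0.294 0.145 21.2
python3 - <<'E'
from h import *
c=cap('wrist'); P=cloud(c)
for c in [c,cap('scene')]:
  P=cloud(c)
  for m in blobs(c,'white',30):
    p=P[m]; p=p[(p[:,2]>.12)&(p[:,2]<.17)&(abs(p[:,1]-.28)<.06)]
    if len(p)>60: print(len(p),np.median(p,0).round(4),p.min(0).round(3),p.max(0).round(3))
E
```

```text
time_s: 3.92
tool_pos: [0.5734, 0.2874, 0.2387]
tool_rot: [-180.0, 0.1, 21.8]
force: [-0.3, -0.9, -0.8]
grip_width: 0.0001
grasp_force: 0.0
t 3.9 at [0.5734 0.2874 0.2387] yaw 21.8 j7 -108 units xyz [ 0.11 -0.31  4.69] turn 0.01
1290 [0.5479 0.2929 0.1405] [0.535 0.263 0.12 ] [0.56  0.311 0.157]
200 [0.5477 0.2909 0.1353] [0.54  0.265 0.12 ] [0.559 0.309 0.156]
```

```bash

python3 -m jog '[[0,0,0,0.94,0],[0,0,0,0.94,0],[0,0,0,0.94,0],[0,0,0,0.94,0],[0,0,0,0.94,0],[0,0,0,0,0]]'
python3 -m jog '[[0,-0.5,0,0,0],[0,-0.5,0,0,0],[0,-0.5,0,0,0],[0,-0.5,0,0,0],[0,-0.5,0,0.1,0],[0,-0.5,0,0.3,0],[0,-0.5,0,0.3,0],[0,-0.3,0,0.3,0],[0,0,0,0,0]]'
python3 go.py 0.4830 0.262 0.125 21.2
```

```text
time_s: 4.52
tool_pos: [0.5724, 0.2827, 0.1414]
tool_rot: [179.9, 0.4, 21.5]
force: [-0.9, -0.5, 0.0]
grip_width: 0.0006
grasp_force: 0.0
time_s: 5.27
tool_pos: [0.5031, 0.2573, 0.1259]
tool_rot: [179.9, -0.0, 21.6]
force: [0.2, 0.7, 0.8]
grip_width: 0.0007
grasp_force: 0.5
t 5.3 at [0.5031 0.2573 0.1259] yaw 21.6 j7 -109 units xyz [-0.85 -0.59  0.05] turn 0.01
```

```bash

python3 -m jog '[[0,-0.3,0,0,0],[0,-0.3,0,0,0],[0,-0.2,0,0,0],[0,0,0,0,0]]'
python3 -m jog '[[0,-0.2,0,0,0],[0,-0.2,0,0,0],[0,0,0,0,0]]'
python3 -m jog '[[0,-0.15,0,0,0],[0,-0.15,0,0,0],[0,0,0,0,0]]'
python3 - <<'E'
from h import *
c=cap('scene'); save(c,'s1.png',(280,230,440,360),4)
E
```

```text
time_s: 5.6
tool_pos: [0.4879, 0.2523, 0.1257]
tool_rot: [180.0, 0.0, 21.7]
force: [1.1, 0.2, 2.0]
grip_width: 0.0005
grasp_force: 0.8
time_s: 5.85
tool_pos: [0.4844, 0.2511, 0.1276]
tool_rot: [-180.0, -0.5, 21.6]
force: [7.2, 3.0, 2.9]
grip_width: 0.0003
grasp_force: 3.9
time_s: 6.1
tool_pos: [0.4822, 0.2503, 0.1294]
tool_rot: [-179.9, -1.0, 21.6]
force: [12.7, 5.5, 4.0]
grip_width: 0.0003
grasp_force: 6.6
```

View pics/s1.png

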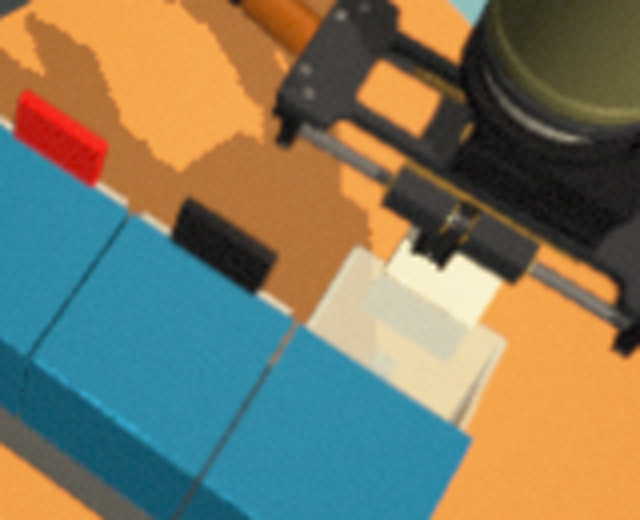

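The bin is at its stop: 14 N at 72 mm in front of the hinge, and the picture shows the mouth open at (410,320). The jog cannot tilt the tool, so I'll tip each cup in the pads by rolling it over its foot edge on the bench, then lever its foot on the roof edge to pour.

```bash

python3 -m jog '[[0,0.6,0,0,0],[0,0.3,0,-1,0],[1,0,0,-1,0],[1,0,0,-1,0],[1,0,0,-1,0],[1,0,0,0,0]]'
python3 - <<'E'
from h import *
c=cap('scene'); cups(c,('green','yellow')); P=cloud(c)
q=P[205:250,325:370]; m=(q[...,2]>.012)&(q[...,2]<.06); print('tube',q[m].min(0).round(3),q[m].max(0).round(3))
E
python3 go.py 0.4562 -0.1038 0.20 21.2
```

```text
time_s: 6.65
tool_pos: [0.493, 0.2552, 0.2089]
tool_rot: [-180.0, -0.2, 21.7]
force: [0.8, -0.2, 1.3]
grip_width: 0.0192
grasp_force: 0.0
green 741 px 294.0 185.0 ztop 0.0672 c 0.4566 -0.1034 r 0.0359
yellow 614 px 249.0 174.0 ztop 0.0669 c 0.5388 -0.2004 r 0.0311
tube [0.401 0.019 0.012] [0.436 0.098 0.033]
t 6.7 at [0.4923 0.2546 0.2069] yaw 21.7 j7 -105 units xyz [-8.29 15.99  0.33] turn 0.01
```

```bash

python3 -m jog '[[1,-0.5,1,0,0],[1,-0.5,1,0,0],[1,-0.5,1,0,0],[1,-0.5,1,0,0],[1,-0.5,1,0,0],[1,-0.5,1,0,0],[1,-0.5,1,0,0],[1,-0.5,1,0,0],[1,-0.5,1,0,0],[1,-0.5,1,0,0],[1,-0.5,1,0,0],[1,-0.5,1,0,0]]' 8 >/dev/null
python3 -m jog '[[1,-0.6,1,0,0],[1,-0.6,1,0,0],[1,-0.6,1,0,0],[1,-0.5,1,0,0],[1,0,0,0.5,0],[1,0,0,1,0],[1,0,0,0,0],[1,0,0,0,0]]' 8
python3 go.py 0.4563 -0.1036 0.031 21.2
python3 - <<'E'
from h import *
c=cap('scene'); cups(c,('green',))
E
```

```text
time_s: 8.37
tool_pos: [0.4541, -0.1037, 0.1736]
tool_rot: [-179.8, 0.2, 21.7]
force: [-0.2, 0.4, -0.2]
grip_width: 0.0866
grasp_force: 0.0
t 8.4 at [ 0.4541 -0.1037  0.1736] yaw 21.7 j7 -58 units xyz [0.13 0.06 7.13] turn 0.01
green 752 px 294.0 185.0 ztop 0.0672 c 0.456 -0.1037 r 0.0362
```

```bash

python3 -m jog '[[1,0.13,0.06,0.9,0],[1,0,0,1,0],[1,0,0,1,0],[1,0,0,1,0],[1,0,0,1,0],[1,0,0,1,0],[1,0,0,0.8,0],[1,0,0,0.4,0],[1,0,0,0,0],[0,0,0,0,0],[0,0,0,0,0],[0,0,0,0,0]]' 8
python3 -m jog '[[0,0,0,0,0],[0,0,0,0,0],[0,0,0,-0.5,0],[0,0,0,-0.5,0],[0,0,0,0,0]]' 8
python3 go.py 0.58 0.054 0.05 21.2
python3 - <<'E'
from h import *
c=cap('scene'); cups(c,('green',))
E
```

```text
time_s: 9.42
tool_pos: [0.4599, -0.105, 0.0348]
tool_rot: [179.9, -0.1, 21.6]
force: [0.2, 0.4, 0.2]
grip_width: 0.0743
grasp_force: 0.1
time_s: 9.83
tool_pos: [0.4603, -0.1052, 0.0559]
tool_rot: [179.9, -0.2, 21.6]
force: [0.6, 0.0, -0.5]
grip_width: 0.0701
grasp_force: 8.0
t 9.8 at [ 0.4603 -0.1052  0.0559] yaw 21.6 j7 -63 units xyz [ 8.5  -5.19  0.3 ] turn 0.01
green 398 px 290.0 187.0 ztop 0.0892 c 0.4774 -0.09 r 0.0434
```

Width 70 mm shows the pads bear on the collar, so I'll set the cup down at a free spot and take it by the collar with the pad tips. That puts the pivot high, clear of the gripper's body.

```bash

python3 -m jog '[[0,0.85,-0.52,0,0],[0,0.85,-0.52,0,0],[0,0.85,-0.52,0,0],[0,0.85,-0.52,0,0],[0,0.85,-0.52,0,0],[0,0.85,-0.52,0,0],[0,0.85,-0.52,0,0],[0,0.85,-0.52,0,0],[0,0.85,-0.52,0,0],[0,0.85,-0.52,0,0],[0,0,0,0,0],[0,0,0,0.5,0]]'
python3 -m jog '[[0,0,0,0.45,0],[0,0,0,0,0],[0.95,0,0,0,0],[0.95,0,0,0,0],[0.95,0,0,-1,0],[0.95,0,0,-0.5,0],[0.95,0,0,0,0]]'
python3 - <<'E'
from h import *
c=cap('scene'); cups(c,('green',)); c=cap('side'); cups(c,('green',))
E
python3 go.py 0.58 0.054 0.064 21.2
```

```text
time_s: 10.88
tool_pos: [0.5801, 0.056, 0.0448]
tool_rot: [180.0, -0.2, 21.8]
force: [0.6, -0.1, -0.4]
grip_width: 0.0702
grasp_force: 8.0
time_s: 11.47
tool_pos: [0.5805, 0.0545, 0.0674]
tool_rot: [179.9, -0.3, 21.6]
force: [1.0, 0.5, 0.7]
grip_width: 0.0821
grasp_force: 0.0
green 69 px 294.0 247.0 ztop 0.1528 c 0.5938 0.09 r 0.0158
green 79 px 281.0 251.0 ztop 0.0678 c 0.6003 0.0428 r 0.0186
green 315 px 257.0 236.0 ztop 0.0642 c 0.569 0.0637 r 0.0321
t 11.6 at [0.5789 0.0543 0.0651] yaw 21.6 j7 -86 units xyz [0.05 0.03 0.06] turn 0.01
```

```bash

python3 -m jog '[[0.95,0,0,0.05,0],[0,0,0,0,0],[0,0,0,0,0],[0,0,0,0,0],[0,0,0,0.1,0],[0,-0.31,0,-0.1,0],[0,-0.31,0,-0.1,0],[0,-0.33,0,-0.05,0],[0,-0.33,0,-0.05,0],[0,0,0,0,0]]' 8
python3 - <<'E'
from h import *
c=cap('scene'); save(c,'s2.png',(210,170,350,290),4)
E
```

```text
time_s: 12.4
tool_pos: [0.553, 0.0442, 0.0674]
tool_rot: [180.0, 0.1, 21.6]
force: [-0.0, -0.5, -0.8]
grip_width: 0.0702
grasp_force: 8.0
```

View pics/s2.png

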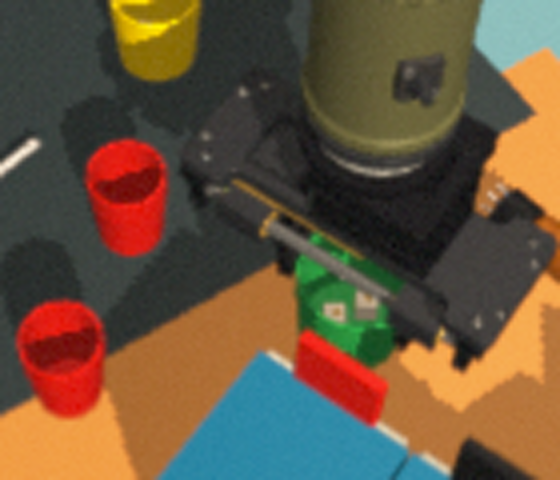

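```bash
cat >> h.py <<'E'
XB=np.array([.932,.361]); YB=np.array([-.361,.932]); H=np.array([.550,.288])
def tilt(col='green',near=None,names=('scene','side')):
    t=toolT()[:3,3]
    for n in names:
        c=cap(n); P=cloud(c); pts=np.vstack([P[m] for m in blobs(c,col,20)]+[np.zeros((0,3))])
        d=pts[:,:2]-t[:2]; k=(np.hypot(*d.T)<.09)&(pts[:,2]<t[2]+.06); pts=pts[k]
        if len(pts)<15: print(n,'few',len(pts)); continue
        x=(pts[:,:2]-t[:2])@XB*1e3; z=(pts[:,2]-t[2])*1e3; y=(pts[:,:2]-t[:2])@YB*1e3
        hull=cv2.convexHull(np.c_[x,z].astype(np.float32))[:,0]
        print(n,len(pts),'xb/z rel TCP mm; y %.0f..%.0f'%(y.min(),y.max()),cv2.approxPolyDP(hull,3,True)[:,0].round().astype(int).tolist())
E
python3 - <<'E'
from h import *
tilt()
E
```

```text
scene 322 xb/z rel TCP mm; y -55..36 [[28, 7], [-10, 6], [-35, -32], [-45, -66], [-8, -61], [12, -49], [30, -11]]
side 306 xb/z rel TCP mm; y -30..85 [[28, 52], [-28, 51], [-37, -10], [-32, -60], [-8, -62], [24, -58]]
```

The depth shows it stayed upright and was only carried, as there was no press on the bench. I move back, press down properly and roll again.

```bash

python3 -m jog '[[0,0.6,0,0,0],[0,0.6,0,0,0],[0,0,0,0,0],[0,0,0,0.25,0],[0,0,0,0.2,0],[0,0,0,0,0]]' 6
python3 -m jog '[[0,-0.3,0,-0.05,0],[0,-0.31,0,-0.1,0],[0,-0.33,0,-0.07,0],[0,-0.33,0,-0.05,0],[0,0,0,0,0]]' 6
python3 - <<'E'
from h import *
tilt(names=('side',))
E
python3 -m jog '[[0,-0.33,0,0,0],[0,-0.33,0,0.02,0],[0,-0.33,0,0.06,0],[0,-0.33,0,0.1,0],[0,0,0,0,0]]' 6
python3 - <<'E'
from h import *
tilt(names=('side',))
E
```

```text
time_s: 13.05
tool_pos: [0.5768, 0.0541, 0.0582]
tool_rot: [180.0, -0.0, 21.7]
force: [0.4, 0.4, 0.0]
grip_width: 0.0705
grasp_force: 6.0
time_s: 13.47
tool_pos: [0.5516, 0.0434, 0.064]
tool_rot: [180.0, 0.1, 21.6]
force: [-0.2, 0.2, -1.0]
grip_width: 0.0702
grasp_force: 6.0
side 279 xb/z rel TCP mm; y -30..82 [[28, 53], [-34, 1], [-38, -14], [-33, -55], [-9, -59], [20, -56], [26, -32]]
time_s: 13.93
tool_pos: [0.5268, 0.034, 0.0595]
tool_rot: [180.0, 0.1, 21.6]
force: [-0.6, -0.6, -1.5]
grip_width: 0.07
grasp_force: 6.0
side 278 xb/z rel TCP mm; y -46..44 [[27, -4], [13, 5], [-24, 9], [-33, 4], [-44, -61], [23, -56]]
```

Pads and foot slide too easily for a friction roll. I'll use a rigid edge instead: take the collar by its top 10 mm, hang the foot behind the housing's back edge and pull the collar over the roof.

```bash

python3 -m jog '[[0.95,0,0,0,0],[0.95,0,0,0,0],[0.95,-0.25,0,-0.4,0],[0.95,0,0,-0.28,0],[0.95,0,0,0,0],[0,0,0,0,0],[0,0,0,0,0],[0,0,0,0,0]]' 10
python3 -m jog '[[0,0,0,-1,0],[0,0,0,-1,0],[0,0,0,-1,0],[0,0,0,-1,0],[0,0,0,-1,0],[0,0,0,-1,0],[0,0,0,-1,0],[0,0,0,-1,0],[0,0,0,-0.7,0],[0,0,0,0,0]]' 10
python3 go.py 0.671 0.335 0.245 21.2
python3 - <<'E'
from h import *
tilt()
E
```

```text
time_s: 14.65
tool_pos: [0.5241, 0.033, 0.0739]
tool_rot: [180.0, 0.0, 21.6]
force: [-0.3, -0.4, 1.3]
grip_width: 0.0699
grasp_force: 7.6
time_s: 15.48
tool_pos: [0.5257, 0.0333, 0.2507]
tool_rot: [179.9, -0.3, 21.7]
force: [-0.1, 1.7, -1.7]
grip_width: 0.0697
grasp_force: 10.0
t 15.5 at [0.5257 0.0333 0.2507] yaw 21.7 j7 -77 units xyz [ 12.32 -11.34   0.32] turn 0.01
scene 1075 xb/z rel TCP mm; y -35..40 [[37, 58], [-31, -23], [-28, -70], [33, -71]]
side 567 xb/z rel TCP mm; y -34..45 [[10, 18], [-34, -11], [-30, -69], [-24, -76], [25, -80], [30, -75], [34, -13]]
```

```bash

python3 -m jog '[[0,1,-0.95,0,0],[0,1,-0.95,0,0],[0,1,-0.95,0,0],[0,1,-0.95,0,0],[0,1,-0.95,0,0],[0,1,-0.95,0,0],[0,1,-0.95,0,0],[0,1,-0.95,0,0],[0,1,-0.95,0,0],[0,1,-0.95,0,0],[0,1,-0.95,0,0],[0,1,-0.95,0,0]]' >/dev/null
python3 -m jog '[[0,0.3,0,0,0],[0,0,0,0,0],[0,0,0,0.8,0],[0,0,0,0.9,0],[0,0,0,0.9,0],[0,0,0,0.9,0],[0,0,0,0.9,0],[0,0,0,0,0],[0,0,0,0,0]]'
python3 go.py 0.671 0.335 0.163 21.2
python3 - <<'E'
from h import *
tilt(names=('scene',))
c=cap('side'); save(c,'d1.png',(150,150,350,320),3)
E
```

```text
time_s: 17.33
tool_pos: [0.668, 0.3334, 0.1581]
tool_rot: [179.9, 0.2, 21.6]
force: [0.6, -1.3, 0.0]
grip_width: 0.0696
grasp_force: 10.0
t 17.3 at [0.668  0.3334 0.1581] yaw 21.6 j7 -109 units xyz [ 0.17 -0.02 -0.25] turn 0.01
scene 112 xb/z rel TCP mm; y -35..-15 [[24, -6], [-21, -7], [-36, -58], [-35, -114], [9, -71]]
```

View pics/d1.png

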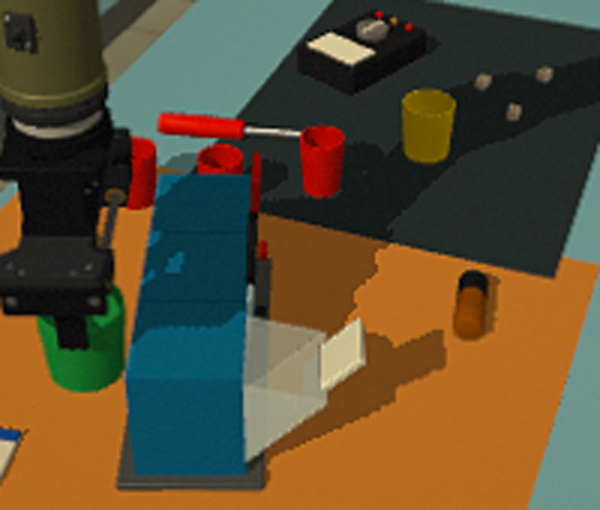

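The cup hangs behind the housing at (82,340) and the bin is tipped at (290,385). I pull it over the edge.

```bash

python3 -m jog '[[0,0,0,-0.25,0],[0,-0.4,0,0,0],[0,-0.4,0,0,0],[0,-0.4,0,0,0],[0,-0.4,0,0,0],[0,-0.4,0,0,0],[0,0,0,0,0]]'
python3 - <<'E'
from h import *
tilt(names=('side','scene'))
E
python3 -m jog '[[0,-0.4,0,0,0],[0,-0.4,0,0,0],[0,-0.4,0,0,0],[0,0,0,0,0]]'
python3 - <<'E'
from h import *
tilt(names=('side','scene'))
c=cap('side'); save(c,'d2.png',(150,150,350,320),3)
E
```

```text
time_s: 18.02
tool_pos: [0.6318, 0.3208, 0.168]
tool_rot: [179.9, -0.2, 21.6]
force: [2.6, -0.2, 6.7]
grip_width: 0.0691
grasp_force: 10.0
side 461 xb/z rel TCP mm; y -31..90 [[37, -63], [58, -44], [66, -21], [25, 51], [3, 55], [-21, -34], [-19, -55]]
scene 959 xb/z rel TCP mm; y -36..41 [[24, 20], [2, -2], [-14, -51], [2, -79], [60, -29], [51, -4]]
time_s: 18.45
tool_pos: [0.6069, 0.3116, 0.1648]
tool_rot: [180.0, 0.2, 21.7]
force: [-1.5, -0.9, 5.2]
grip_width: 0.0683
grasp_force: 10.0
side 358 xb/z rel TCP mm; y -12..89 [[60, -36], [69, 5], [18, 51], [3, 52], [-3, -17], [10, -32]]
scene 1416 xb/z rel TCP mm; y -35..39 [[71, 11], [8, 26], [-19, -50], [30, -60], [61, -40]]
```

View pics/d2.png

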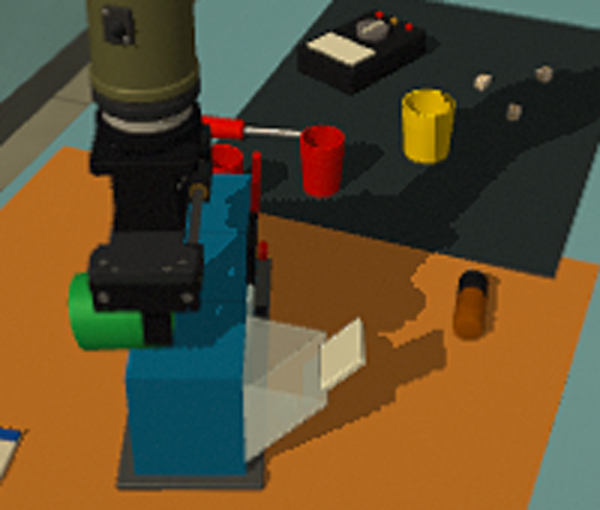

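Rolled to about 78° and held (green cup on the roof edge at (120,315)). Now forward over the front edge.

```bash

python3 -m jog '[[0,0,0,-0.5,0],[0,0,0,-0.2,0],[0,-0.6,0,0,0],[0,-0.6,0,0,0],[0,-0.6,0,0,0],[0,-0.6,0,0,0],[0,-0.6,0,0,0],[0,-0.6,0,0,0],[0,-0.6,0,0,0],[0,-0.6,0,0,0],[0,-0.4,0,0,0],[0,0,0,0,0]]' 15
python3 - <<'E'
from h import *
t=toolT()[:3,3]; print('xb,yb',(t[:2]-H)@XB,(t[:2]-H)@YB,t[2])
tilt(names=('side','scene'))
E
```

```text
time_s: 19.6
tool_pos: [0.5114, 0.2736, 0.1792]
tool_rot: [180.0, 0.0, 21.7]
force: [0.2, 0.3, -0.6]
grip_width: 0.0685
grasp_force: 15.0
xb,yb -0.04117116960469871 0.0005182801140076691 0.1791594463023841
side 496 xb/z rel TCP mm; y -17..88 [[60, -37], [71, 4], [18, 52], [10, 53], [9, -28], [44, -38]]
scene 1558 xb/z rel TCP mm; y -35..34 [[54, -64], [69, -18], [71, 11], [13, 25], [3, -6], [47, -63]]
```

```bash

python3 -m jog '[[0,0,0,0.4,0],[0,0,0,0.4,0],[0,0,0,0.4,0],[0,0,0,0.3,0],[0,0,0,0,0]]' 12
python3 -m jog '[[0,0,0,0.2,0],[0,0,0,0.2,0],[0,0,0,0.2,0],[0,0,0,0,0],[0,0,0,0,0],[0,0,0,0,0]]' 12
python3 - <<'E'
from h import *
tilt(names=('side','scene'))
c=cap('side'); save(c,'d3.png',(150,150,350,320),3)
E
```

```text
time_s: 20.12
tool_pos: [0.5113, 0.273, 0.1468]
tool_rot: [180.0, 0.2, 21.7]
force: [-1.5, -1.3, 0.3]
grip_width: 0.0685
grasp_force: 12.0
time_s: 20.62
tool_pos: [0.5126, 0.274, 0.1368]
tool_rot: [-180.0, -0.0, 21.7]
force: [-1.6, -1.1, 0.8]
grip_width: 0.0688
grasp_force: 12.0
side 280 xb/z rel TCP mm; y -28..86 [[66, -2], [36, 50], [16, 52], [10, 17], [13, -19]]
scene 1200 xb/z rel TCP mm; y -35..37 [[59, -21], [66, 3], [38, 51], [5, 37], [-7, 17], [9, -10], [44, -21]]
```

View pics/d3.png

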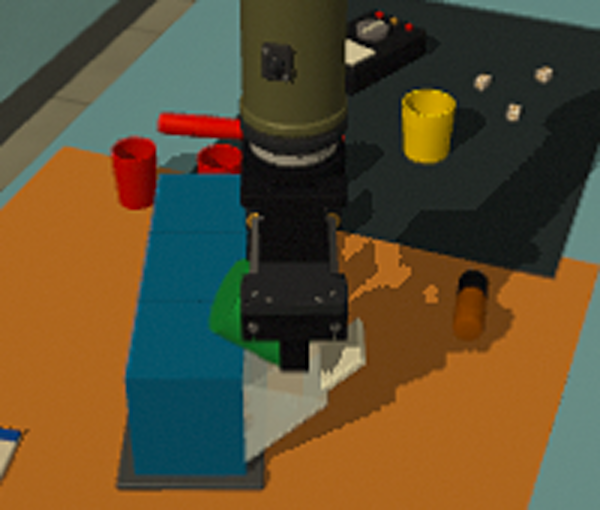

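Foot face shows about 120°. A little shake, then lift and look for the blocks.

```bash

python3 -m jog '[[0,0.3,0,0.1,0],[0,-0.3,0,0.1,0],[0,0.3,0,0,0],[0,-0.3,0,0,0],[0,0.3,0,0,0],[0,-0.3,0,0,0],[0,0,0,0,0],[0,0,0,0,0]]' 12
python3 -m jog '[[0,-0.3,0,-1,0],[0,0,0,-1,0],[0,0,0,-1,0],[0,0,0,-1,0],[0,0,0,0,0]]' 14
python3 - <<'E'
from h import *
tilt(names=('side','scene'))
c=cap('wrist'); save(c,'w4.png')
E
python3 go.py 0.545 0.045 0.2
```

```text
time_s: 21.43
tool_pos: [0.5128, 0.2738, 0.1331]
tool_rot: [180.0, -0.1, 21.6]
force: [0.7, -0.1, 0.3]
grip_width: 0.0685
grasp_force: 12.0
time_s: 21.85
tool_pos: [0.5092, 0.2731, 0.2174]
tool_rot: [-180.0, -0.5, 21.6]
force: [1.7, 0.5, -1.3]
grip_width: 0.069
grasp_force: 14.0
side 241 xb/z rel TCP mm; y -29..36 [[36, 41], [11, 9], [11, -22], [61, 3]]
scene 1289 xb/z rel TCP mm; y -35..36 [[59, 5], [26, 54], [3, 41], [-15, 17], [6, -14]]
t 22.0 at [0.5069 0.2713 0.2124] yaw 21.6 j7 -106 units xyz [-2.4  11.22  0.62] turn
```

View pics/w4.png

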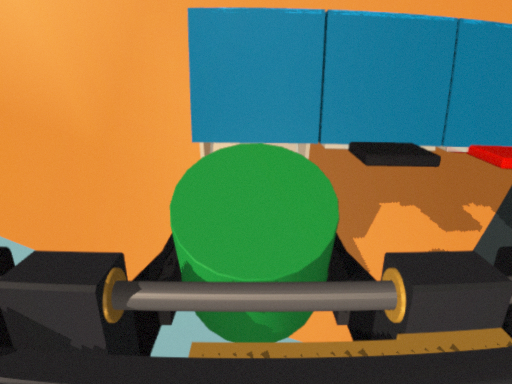

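No blocks visible outside the bin; the cup's foot faces the camera at (255,220). Back to the free spot to right the cup by gravity with a weaker grip.

```bash

python3 -m jog '[[0,-0.2,1,0,0],[0,-0.2,1,0,0],[0,-0.2,1,0,0],[0,-0.2,1,0,0],[0,-0.2,1,0,0],[0,-0.2,1,0,0],[0,-0.2,1,0,0],[0,-0.2,1,0,0],[0,-0.2,1,0,0],[0,-0.2,1,0,0],[0,-0.2,1,0,0],[0,-0.2,0.2,0,0]]' 14 >/dev/null
python3 -m jog '[[0,0,0,1,0],[0,0,0,1,0],[0,0,0,1,0],[0,0,0,1,0],[0,0,0,1,0],[0,0,0,1,0],[0,0,0,0,0]]' 14
python3 -m jog '[[0,0,0,0,0],[0,0,0,0,0],[0,0,0,0,0]]' 4
python3 - <<'E'
from h import *
tilt(names=('side',))
E
python3 -m jog '[[0,0,0,-1,0],[0,0,0,1,0],[0,0,0,-1,0],[0,0,0,1,0],[0,0,0,0,0]]' 3
python3 - <<'E'
from h import *
tilt(names=('side','scene'))
E
```

```text
time_s: 23.58
tool_pos: [0.5407, 0.0462, 0.088]
tool_rot: [-179.8, 0.5, 21.7]
force: [0.7, -0.0, -1.1]
grip_width: 0.0685
grasp_force: 14.0
time_s: 23.83
tool_pos: [0.5459, 0.0461, 0.0943]
tool_rot: [180.0, -0.1, 21.7]
force: [0.1, 0.4, 0.6]
grip_width: 0.0688
grasp_force: 4.0
side 195 xb/z rel TCP mm; y -28..85 [[23, -22], [60, 4], [35, 49], [27, 51], [12, 11], [11, -18]]
time_s: 24.3
tool_pos: [0.5444, 0.0454, 0.0924]
tool_rot: [180.0, 0.1, 21.6]
force: [-2.2, 0.9, -1.2]
grip_width: 0.0687
grasp_force: 3.0
side 329 xb/z rel TCP mm; y -20..40 [[56, -29], [36, 4], [13, 9], [-15, 0], [-34, -19], [15, -54], [35, -47]]
scene 690 xb/z rel TCP mm; y -35..35 [[53, -25], [22, 28], [-19, -4], [-32, -21], [-15, -37], [39, -33]]
```

```bash

python3 -m jog '[[0,0,0,-1,0],[0,0,0,1,0],[0,0,0,-1,0],[0,0,0,1,0],[0,0,0,0,0]]' 3
python3 - <<'E'
from h import *
tilt(names=('side','scene'))
E
```

```text
time_s: 24.82
tool_pos: [0.5441, 0.0454, 0.0921]
tool_rot: [-180.0, 0.1, 21.6]
force: [-1.3, -0.5, -1.4]
grip_width: 0.069
grasp_force: 3.0
side 325 xb/z rel TCP mm; y -22..36 [[44, -45], [33, -4], [11, 11], [-35, -5], [-34, -18], [-8, -63]]
scene 655 xb/z rel TCP mm; y -35..35 [[28, 19], [-12, 3], [-27, -11], [-31, -25], [-15, -57], [35, -42], [39, -37], [41, -18]]
```

Tilt is down to about 19°, so I set it down, release and measure.

```bash

python3 -m jog '[[0,0,0,0.4,0],[0,0,0,0.3,0],[0,0,0,0.25,0],[0,0,0,0,0],[1,0,0,0,0],[1,0,0,0,0],[1,0,0,-1,0],[1,0,0,-1,0],[1,0,0,-1,0],[1,0,0,-1,0],[1,0,0,-1,0],[1,0,0,-1,0]]' 3
python3 -m jog '[[1,-1,0,0,0],[1,-1,0,0,0],[1,-1,0,0,0],[1,-1,0,0,0],[1,-0.5,0,0,0],[1,0,0,0,0]]'
python3 - <<'E'
from h import *
for n in ['scene','wrist']:
  c=cap(n); print(n); cups(c)
  for m in blobs(c,'white',8 if n=='scene' else 40):
    P=cloud(c); p=np.median(P[m],0); v,u=np.nonzero(m)
    if 0.4<p[0]<.7 and abs(p[1])<.45 and p[2]<.12 and m.sum()<500: print('white',m.sum(),u.mean().round(),v.mean().round(),p.round(4))
save(c,'w5.png')
E
python3 go.py 0.5385 -0.2 0.2
```

```text
time_s: 25.92
tool_pos: [0.5451, 0.0458, 0.1955]
tool_rot: [180.0, -0.1, 21.7]
force: [0.8, 0.5, -0.1]
grip_width: 0.0871
grasp_force: 0.0
time_s: 26.42
tool_pos: [0.4602, 0.0114, 0.1944]
tool_rot: [179.9, 0.0, 21.6]
force: [-0.0, -0.7, 0.4]
grip_width: 0.0872
grasp_force: 0.0
scene
green 549 px 295.0 246.0 ztop 0.0659 c 0.5674 0.0522 r 0.0351
yellow 616 px 248.0 174.0 ztop 0.0673 c 0.538 -0.2004 r 0.0306
red 490 px 242.0 218.0 ztop 0.0666 c 0.6246 -0.0894 r 0.0249
red 412 px 173.0 241.0 ztop 0.0275 c 0.7911 -0.1358 r 0.0496
red 515 px 225.0 258.0 ztop 0.0674 c 0.7101 -0.0147 r 0.025
red 279 px 295.0 264.0 ztop 0.1578 c 0.6136 0.1115 r 0.0243
red 507 px 194.0 286.0 ztop 0.0675 c 0.8003 0.0048 r 0.0242
white 28 239.0 121.0 [ 0.4453 -0.4124  0.0102]
white 27 227.0 139.0 [ 0.5143 -0.3669  0.0118]
white 28 252.0 144.0 [ 0.4634 -0.31    0.011 ]
white 110 175.0 148.0 [ 0.6657 -0.3853  0.0471]
white 395 176.0 165.0 [ 0.6884 -0.3311  0.0401]
white 104 204.0 216.0 [ 0.6942 -0.1614  0.0152]
white 13 280.0 260.0 [0.6275 0.0795 0.1164]
white 15 307.0 278.0 [0.6042 0.1436 0.1164]
white 17 318.0 285.0 [0.5937 0.1661 0.1154]
white 28 350.0 308.0 [0.5689 0.2298 0.1156]
wrist
green 6436 px 257.0 48.0 ztop 0.0667 c 0.5677 0.0508 r 0.0343
yellow 4030 px 478.0 189.0 ztop 0.0664 c 0.5367 -0.1992 r 0.0303
red 3788 px 435.0 54.0 ztop 0.0669 c 0.6238 -0.0891 r 0.0246
white 449 504.0 41.0 [ 0.6745 -0.1642  0.015 ]
white 100 427.0 51.0 [ 0.6319 -0.0925  0.021 ]
t 26.5 at [0.4621 0.0126 0.1945] yaw 21.6 j7 -72 units xyz [-0.37 11.29 -0.26] turn
```

Green is upright and empty at (0.568,0.051). Same treatment for yellow.

```bash

python3 -m jog '[[1,0,1,0,0],[1,0,1,0,0],[1,0,1,0,0],[1,0,1,0,0],[1,0,1,0,0],[1,0,1,0,0],[1,0,1,0,0],[1,0,1,0,0],[1,0,1,0,0],[1,0,1,0,0],[1,0,1,0,0],[1,0,0.3,0,0]]' >/dev/null
python3 -m jog '[[1,-0.3,0,0.5,0],[1,0,0,1,0],[1,0,0,0,0],[1,0,0,0,0]]'
python3 go.py 0.5378 -0.2 0.073 21.2
python3 - <<'E'
from h import *
c=cap('scene'); cups(c,('yellow',))
E
```

```text
time_s: 27.85
tool_pos: [0.538, -0.198, 0.1625]
tool_rot: [-179.8, 0.1, 21.7]
force: [-0.8, -0.3, 0.3]
grip_width: 0.0873
grasp_force: 0.0
t 27.9 at [ 0.538  -0.198   0.1625] yaw 21.7 j7 -55 units xyz [-0.03  0.1   4.47] turn 0.01
yellow 616 px 249.0 174.0 ztop 0.0671 c 0.5384 -0.1999 r 0.0305
```

```bash

python3 -m jog '[[1,0,0.1,1,0],[1,0,0,1,0],[1,0,0,1,0],[1,0,0,1,0],[1,0,0,0.45,0],[1,0,0,0,0],[0,0,0,0,0],[0,0,0,0,0],[0,0,0,0,0],[0,0,0,0,0],[0,0,0,0,0],[0,0,0,0,0]]' 10
python3 -m jog '[[0,0,0,-1,0],[0,0,0,-1,0],[0,0,0,-1,0],[0,0,0,-1,0],[0,0,0,-1,0],[0,0,0,-1,0],[0,0,0,-1,0],[0,0,0,-1,0],[0,0,0,-0.9,0],[0,0.3,-0.5,0,0]]' 10
python3 - <<'E'
from h import *
tilt('yellow')
E
python3 -m jog '[[0,0.7,-0.97,0,0],[0,0.7,-0.97,0,0],[0,0.7,-0.97,0,0],[0,0.7,-0.97,0,0],[0,0.7,-0.97,0,0],[0,0.7,-0.97,0,0],[0,0.7,-0.97,0,0],[0,0.7,-0.97,0,0],[0,0.7,-0.97,0,0],[0,0.7,-0.97,0,0],[0,0.7,-0.97,0,0],[0,0.7,-0.97,0,0]]' >/dev/null
python3 -m jog '[[0,0.7,-0.97,0,0],[0,0.7,-0.97,0,0],[0,0.7,-0.97,0,0],[0,0.7,-0.97,0,0],[0,0.7,-0.97,0,0],[0,0.7,-0.97,0,0],[0,0.7,-0.97,0,0],[0,0.7,-0.97,0,0],[0,0.7,-0.97,0,0],[0,0.7,-0.97,0,0],[0,0.4,0,0,0],[0,0,0,0,0]]'
python3 go.py 0.671 0.335 0.163 21.2
```

```text
time_s: 28.9
tool_pos: [0.5402, -0.2018, 0.0756]
tool_rot: [180.0, -0.0, 21.6]
force: [0.4, -0.3, 3.0]
grip_width: 0.0582
grasp_force: 10.0
time_s: 29.73
tool_pos: [0.543, -0.1934, 0.257]
tool_rot: [179.6, -0.2, 21.4]
force: [0.0, -1.2, -0.1]
grip_width: 0.0576
grasp_force: 10.0
scene 709 xb/z rel TCP mm; y -31..38 [[37, 59], [-24, -9], [-29, -25], [-25, -60], [-8, -74], [23, -74]]
side 338 xb/z rel TCP mm; y -25..43 [[26, -11], [13, -8], [-28, -13], [-21, -77], [26, -76]]
time_s: 31.83
tool_pos: [0.6769, 0.3258, 0.2496]
tool_rot: [-179.9, 0.2, 21.9]
force: [-1.1, -1.0, -1.7]
grip_width: 0.0579
grasp_force: 10.0
t 31.8 at [0.6769 0.3258 0.2496] yaw 21.9 j7 -106 units xyz [-0.09 -0.53  4.33] turn 0.02
```

```bash

python3 -m jog '[[0,0,-0.5,0,0],[0,0,0,0.9,0],[0,0,0,0.9,0],[0,0,0,0.9,0],[0,0,0,0.9,0],[0,0,0,0.9,0],[0,0,0,0,0],[0,0,0,0,0]]'
python3 -m jog '[[0,-0.4,0,0,0],[0,-0.4,0,0,0],[0,-0.4,0,0,0],[0,-0.4,0,0,0],[0,-0.4,0,0,0],[0,-0.4,0,0,0],[0,-0.4,0,0,0],[0,-0.4,0,0,0],[0,0,0,0,0]]'
python3 - <<'E'
from h import *
t=toolT()[:3,3]; print('xb,yb',(t[:2]-H)@XB,(t[:2]-H)@YB,t[2])
tilt('yellow')
E
```

```text
time_s: 32.5
tool_pos: [0.6734, 0.3312, 0.1615]
tool_rot: [180.0, 0.2, 21.6]
force: [0.1, 0.3, -0.1]
grip_width: 0.0579
grasp_force: 10.0
time_s: 33.25
tool_pos: [0.6127, 0.3076, 0.1627]
tool_rot: [179.9, 0.2, 21.7]
force: [0.1, -0.0, 3.0]
grip_width: 0.0573
grasp_force: 10.0
xb,yb 0.06549304208962263 -0.004320648381047166 0.16267983600709507
scene 1127 xb/z rel TCP mm; y -30..35 [[18, 17], [0, -45], [36, -156], [70, -4]]
side 315 xb/z rel TCP mm; y -17..90 [[56, -42], [70, -8], [24, 49], [4, 53], [10, -32], [18, -37]]
```

```bash

python3 -m jog '[[0,0,-0.2,-0.5,0],[0,0,0,-0.2,0],[0,-0.6,0,0,0],[0,-0.6,0,0,0],[0,-0.6,0,0,0],[0,-0.6,0,0,0],[0,-0.6,0,0,0],[0,-0.6,0,0,0],[0,-0.6,0,0,0],[0,-0.6,0,0,0],[0,-0.5,0,0,0],[0,0,0,0,0]]' 14
python3 -m jog '[[0,0,0,0.4,0],[0,0,0,0.4,0],[0,0,0,0.4,0],[0,0,0,0.4,0],[0,0,0,0.3,0],[0,0,0,0.3,0],[0,0,0,0,0],[0,0,0,0,0]]' 12
python3 - <<'E'
from h import *
t=toolT()[:3,3]; print('xb,yb',(t[:2]-H)@XB,(t[:2]-H)@YB,t[2])
tilt('yellow')
E
```

```text
time_s: 34.35
tool_pos: [0.5133, 0.2732, 0.1771]
tool_rot: [180.0, 0.1, 21.7]
force: [0.1, 0.9, -0.9]
grip_width: 0.0572
grasp_force: 14.0
time_s: 35.02
tool_pos: [0.5146, 0.2732, 0.1317]
tool_rot: [-180.0, 0.1, 21.7]
force: [-1.0, -0.7, 0.3]
grip_width: 0.0574
grasp_force: 12.0
xb,yb -0.0383299463650337 -0.0009975303253095778 0.13172445299921415
scene 962 xb/z rel TCP mm; y -29..36 [[40, 49], [-1, 29], [-9, 9], [-9, -62], [6, -78], [64, 6]]
side 176 xb/z rel TCP mm; y -22..88 [[16, -18], [64, 8], [39, 47], [12, 53]]
```

```bash

python3 -m jog '[[0,0.3,0,0.1,0],[0,-0.3,0,0.1,0],[0,0.3,0,0,0],[0,-0.3,0,0,0],[0,0.3,0,0,0],[0,-0.3,0,0,0],[0,0,0,0,0],[0,0,0,0,0]]' 12
python3 -m jog '[[0,-0.3,0,-1,0],[0,0,0,-1,0],[0,0,0,-1,0],[0,0,0,-1,0],[0,0,0,0,0]]' 14
python3 - <<'E'
from h import *
tilt('yellow',names=('side',))
E
python3 go.py 0.53 -0.1 0.11
```

```text
time_s: 35.78
tool_pos: [0.515, 0.2734, 0.1291]
tool_rot: [180.0, -0.1, 21.6]
force: [-0.1, -0.4, -1.2]
grip_width: 0.0574
grasp_force: 12.0
time_s: 36.2
tool_pos: [0.5115, 0.2727, 0.2135]
tool_rot: [-180.0, -0.5, 21.6]
force: [-0.3, 0.2, -0.3]
grip_width: 0.0572
grasp_force: 14.0
side 173 xb/z rel TCP mm; y -25..81 [[28, 51], [11, 6], [11, -20], [59, 10]]
t 36.2 at [0.5107 0.272  0.2113] yaw 21.6 j7 -106 units xyz [-5.99 17.65  5.03] turn
```

```bash

python3 -m jog '[[0,-0.48,0.98,0,0],[0,-0.48,0.98,0,0],[0,-0.48,0.98,0,0],[0,-0.48,0.98,0,0],[0,-0.48,0.98,0,0],[0,-0.48,0.98,0,0],[0,-0.48,0.98,0,0],[0,-0.48,0.98,0,0],[0,-0.48,0.98,0,0],[0,-0.48,0.98,0,0],[0,-0.48,0.98,0,0],[0,-0.48,0.98,0,0]]' 14 >/dev/null
python3 -m jog '[[0,-0.48,0.98,0,0],[0,-0.48,0.98,0,0],[0,-0.48,0.98,0,0],[0,-0.48,0.98,0,0],[0,-0.48,0.98,0,0],[0,-0.48,0.98,0,0],[0,0,0,0.9,0],[0,0,0,1,0],[0,0,0,1,0],[0,0,0,1,0],[0,0,0,1,0],[0,0,0,0.8,0]]' 14
python3 -m jog '[[0,0,0,0,0],[0,0,0,0,0],[0,0,0,-1,0],[0,0,0,1,0],[0,0,0,-1,0],[0,0,0,1,0],[0,0,0,0,0]]' 3
python3 - <<'E'
from h import *
tilt('yellow')
E
```

```text
time_s: 38.25
tool_pos: [0.4772, -0.1203, 0.0921]
tool_rot: [-179.9, 0.1, 21.6]
force: [-1.0, -0.1, -0.7]
grip_width: 0.0573
grasp_force: 14.0
time_s: 38.83
tool_pos: [0.4784, -0.1206, 0.0946]
tool_rot: [-180.0, 0.0, 21.6]
force: [-0.8, 0.2, -1.6]
grip_width: 0.0577
grasp_force: 3.0
scene 628 xb/z rel TCP mm; y -73..45 [[38, 59], [-11, 25], [-39, -94], [17, -95], [56, -26], [59, -7], [56, 28]]
side 225 xb/z rel TCP mm; y -20..36 [[57, -21], [54, 25], [35, 27], [10, 18], [12, -24]]
```

```bash

python3 -m jog '[[0,0,0,-1,0],[0,0,0,1,0],[0,0,0,-1,0],[0,0,0,1,0],[0,0,0,-1,0],[0,0,0,1,0],[0,0,0,0,0]]' 3
python3 - <<'E'
from h import *
tilt('yellow',names=('side',))
E
python3 -m jog '[[0,0,0,-1,0],[0,0,0,1,0],[0,0,0,-1,0],[0,0,0,1,0],[0,0,0,0,0]]' 3
python3 - <<'E'
from h import *
tilt('yellow',names=('side',))
E
```

```text
time_s: 39.52
tool_pos: [0.4779, -0.1204, 0.0942]
tool_rot: [-180.0, 0.1, 21.6]
force: [-0.9, -0.7, -0.6]
grip_width: 0.0574
grasp_force: 3.0
side 236 xb/z rel TCP mm; y -70..38 [[10, 17], [-1, -32], [40, -95], [56, -19]]
time_s: 39.98
tool_pos: [0.4776, -0.1203, 0.094]
tool_rot: [-179.9, 0.1, 21.7]
force: [-1.5, 0.6, -0.7]
grip_width: 0.0576
grasp_force: 3.0
side 242 xb/z rel TCP mm; y -74..34 [[9, 10], [-7, -33], [34, -98], [43, -94], [52, -31], [29, 7]]
```

```bash

python3 -m jog '[[0,0,0,-1,0],[0,0,0,1,0],[0,0,0,-1,0],[0,0,0,1,0],[0,0,0,-1,0],[0,0,0,1,0],[0,0,0,-1,0],[0,0,0,1,0],[0,0,0,-1,0],[0,0,0,1,0],[0,0,0,0,0]]' 3
python3 - <<'E'
from h import *
tilt('yellow',names=('scene','side',))
E
```

```text
time_s: 40.95
tool_pos: [0.4775, -0.1203, 0.0939]
tool_rot: [-179.9, 0.1, 21.6]
force: [-1.1, 0.2, -1.4]
grip_width: 0.0575
grasp_force: 3.0
scene 592 xb/z rel TCP mm; y -43..39 [[38, 59], [-23, -15], [-36, -93], [19, -92], [50, -40]]
side 258 xb/z rel TCP mm; y -32..34 [[23, -94], [46, -40], [26, 5], [13, 13], [-29, -12]]
```

```bash
sed -i "s/k=(np.hypot/k=(pts[:,2]>.006)\&(abs(d@YB)<.034)\&(np.hypot/" h.py
python3 -m jog '[[0,0,0,-1,0],[0,0,0,1,0],[0,0,0,-1,0],[0,0,0,1,0],[0,0,0,-1,0],[0,0,0,1,0],[0,0,0,-1,0],[0,0,0,1,0],[0,0,0,0,0]]' 3
python3 - <<'E'
from h import *
tilt('yellow',names=('scene','side',))
E
```

```text
time_s: 41.8
tool_pos: [0.4776, -0.1203, 0.0939]
tool_rot: [-179.9, 0.1, 21.6]
force: [-1.2, 0.4, -0.9]
grip_width: 0.0575
grasp_force: 3.0
scene 576 xb/z rel TCP mm; y -30..33 [[11, -56], [45, -45], [37, 56], [-23, -16], [-20, -33]]
side 258 xb/z rel TCP mm; y -23..34 [[45, -48], [31, -7], [21, 7], [9, 9], [-30, -10], [1, -59], [20, -60]]
```

```bash

python3 -m jog '[[0,0,0,-1,0],[0,0,0,1,0],[0,0,0,-1,0],[0,0,0,1,0],[0,0,0,-1,0],[0,0,0,1,0],[0,0,0,-1,0],[0,0,0,1,0],[0,0,0,-1,0],[0,0,0,1,0],[0,0,0,0,0]]' 3
python3 - <<'E'
from h import *
tilt('yellow',names=('side',))
E
python3 -m jog '[[0,0,0,0.4,0],[0,0,0,0.3,0],[0,0,0,0.3,0],[0,0,0,0,0]]' 3
python3 - <<'E'
from h import *
tilt('yellow',names=('side','scene'))
E
```

```text
time_s: 42.82
tool_pos: [0.4776, -0.1203, 0.0939]
tool_rot: [-179.9, 0.1, 21.6]
force: [-0.9, 1.0, -1.1]
grip_width: 0.0573
grasp_force: 3.0
side 250 xb/z rel TCP mm; y -15..33 [[41, -53], [28, -2], [18, 10], [-30, -9], [0, -63]]
time_s: 43.2
tool_pos: [0.4777, -0.1202, 0.0735]
tool_rot: [-179.9, 0.1, 21.7]
force: [-0.7, 0.2, -0.5]
grip_width: 0.0577
grasp_force: 3.0
side 246 xb/z rel TCP mm; y -17..31 [[40, -51], [33, -17], [22, 5], [11, 9], [-31, -8], [-1, -62]]
scene 537 xb/z rel TCP mm; y -30..30 [[43, -49], [26, 15], [-8, 3], [-26, -24], [-18, -36], [10, -55]]
```

```bash

python3 -m jog '[[0,0,0,0.3,0],[0,0,0,0.2,0],[0,0,0,0,0],[0.85,0,0,0,0],[0.85,0,0,0,0],[0.85,0,0,-1,0],[0.85,0,0,-1,0],[1,-1,0,-1,0],[1,-1,0,-1,0],[1,-1,0,0,0],[1,-1,0,0,0],[1,0,0,0,0]]' 3
python3 - <<'E'
from h import *
for n in ['scene','wrist']:
  c=cap(n); print(n); cups(c)
  for m in blobs(c,'white',8 if n=='scene' else 40):
    P=cloud(c); p=np.median(P[m],0); v,u=np.nonzero(m)
    if 0.4<p[0]<.7 and abs(p[1])<.45 and p[2]<.12 and m.sum()<500: print('white',m.sum(),u.mean().round(),v.mean().round(),p.round(4))
E
python3 go.py 0.48 -0.12 0.073 21.2
```

```text
time_s: 44.3
tool_pos: [0.4012, -0.1518, 0.1451]
tool_rot: [180.0, 0.1, 21.4]
force: [-0.6, -0.5, -0.3]
grip_width: 0.0864
grasp_force: 0.0
scene
green 551 px 295.0 246.0 ztop 0.0664 c 0.5677 0.0518 r 0.0348
yellow 642 px 279.0 191.0 ztop 0.0675 c 0.5022 -0.1109 r 0.0306
red 493 px 242.0 218.0 ztop 0.0675 c 0.6235 -0.0889 r 0.025
red 411 px 173.0 241.0 ztop 0.0278 c 0.7903 -0.1356 r 0.0504
red 518 px 225.0 258.0 ztop 0.0675 c 0.711 -0.0153 r 0.0246
red 280 px 295.0 264.0 ztop 0.1576 c 0.6154 0.1127 r 0.0243
red 507 px 194.0 286.0 ztop 0.0675 c 0.8003 0.0056 r 0.0239
white 26 239.0 121.0 [ 0.4461 -0.413   0.0116]
white 24 226.0 139.0 [ 0.5155 -0.3672  0.0125]
white 27 252.0 144.0 [ 0.4639 -0.3097  0.0113]
white 98 175.0 148.0 [ 0.6658 -0.3848  0.0469]
white 391 176.0 165.0 [ 0.6889 -0.3306  0.0402]
white 102 204.0 216.0 [ 0.6936 -0.1616  0.015 ]
white 13 280.0 260.0 [0.6278 0.079  0.115 ]
white 15 307.0 279.0 [0.6041 0.1442 0.1156]
white 16 318.0 286.0 [0.5938 0.1666 0.1156]
wrist
yellow 19860 px 72.0 93.0 ztop 0.0026 c 0.4014 0.018 r 0.1173
yellow 7170 px 250.0 51.0 ztop 0.0669 c 0.501 -0.1107 r 0.0297
white 62 62.0 87.0 [0.4277 0.0245 0.0231]
white 62 62.0 98.0 [0.419  0.0231 0.0222]
white 83 508.0 162.0 [ 0.5104 -0.3609  0.005 ]
white 343 439.0 193.0 [ 0.4604 -0.3078  0.0125]
white 86 507.0 240.0 [ 0.4437 -0.408   0.0055]
t 44.4 at [ 0.4042 -0.1503  0.1452] yaw 21.6 j7 -50 units xyz [ 4.08 -0.02  3.61] turn 0.01
```

Yellow is upright and empty at (0.501,-0.111). Nest it in green at (0.568,0.0515).

```bash

python3 -m jog '[[1,0.88,0,0,0],[1,0.88,0,0,0],[1,0.88,0,0,0],[1,0.88,0,0,0],[1,0.88,0,0,0],[1,0.84,0,0,0],[1,0,0,0.9,0],[1,0,0,0.9,0],[1,0,0,0.9,0],[1,0,0,0.8,0],[1,0,0,0,0],[0,0,0,0,0]]' 10
python3 -m jog '[[0,0,0,0,0],[0,0,0,0,0],[0,0,0,0,0],[0,0,0,0,0],[0,0,0,-1,0],[0,0,0,-1,0],[0,0,0,-1,0],[0,0,0,-1,0],[0,0,0,-1,0],[0,0,0,0,0],[0,0,0,0,0]]' 10
python3 - <<'E'
from h import *
tilt('yellow',names=('scene','side'))
c=cap('scene'); cups(c,('green','yellow'))
E
python3 go.py 0.5677 0.0515 0.170 21.2
```

```text
time_s: 45.4
tool_pos: [0.5018, -0.1104, 0.0741]
tool_rot: [-179.9, 0.1, 21.7]
force: [-0.4, -0.4, 0.1]
grip_width: 0.0845
grasp_force: 0.0
time_s: 46.32
tool_pos: [0.5028, -0.1115, 0.1765]
tool_rot: [179.9, -0.1, 21.6]
force: [-0.5, 0.4, -0.4]
grip_width: 0.0151
grasp_force: 0.0
scene 563 xb/z rel TCP mm; y -28..31 [[26, -109], [-25, -107], [-31, -112], [-27, -167], [-19, -170], [25, -167]]
side 383 xb/z rel TCP mm; y -30..33 [[26, -111], [-24, -110], [-32, -114], [-25, -169], [23, -169]]
green 549 px 295.0 246.0 ztop 0.0656 c 0.5683 0.051 r 0.0351
yellow 644 px 279.0 191.0 ztop 0.0669 c 0.5011 -0.1111 r 0.0304
t 46.5 at [ 0.501  -0.1113  0.1739] yaw 21.6 j7 -61 units xyz [ 6.1  -6.34  0.19] turn 0.01
```

```bash

python3 -m jog '[[1,0,0,0,0],[1,0,0,0,0],[1,0,0,0,0],[1,0,0,0,0],[1,0,0,1,0],[1,0,0,1,0],[1,0,0,1,0],[1,0,0,1,0],[1,0,0,1,0],[1,0,0,0.05,0],[1,0,0,0,0]]' 10
python3 -m jog '[[0,0,0,0,0],[0,0,0,0,0],[0,0,0,0,0],[0,0,0,0,0],[0,0,0,0,0],[0,0,0,0,0],[0,0,0,0,0]]' 10
python3 -m jog '[[0,0,0,-1,0],[0,0,0,-1,0],[0,0,0,-1,0],[0,0,0,-1,0],[0,0,0,-1,0],[0,0,0,0,0]]' 10
python3 - <<'E'
from h import *
tilt('yellow',names=('scene','side'))
c=cap('scene'); cups(c,('green',))
E
python3 go.py 0.5677 0.0515 0.170 21.2
```

```text
time_s: 47.38
tool_pos: [0.5059, -0.1073, 0.0794]
tool_rot: [-179.9, -0.4, 21.7]
force: [-5.4, 7.5, 27.2]
grip_width: 0.0784
grasp_force: 13.6
time_s: 47.97
tool_pos: [0.505, -0.1077, 0.0819]
tool_rot: [-179.9, -0.3, 21.7]
force: [-13.6, 7.6, 50.4]
grip_width: 0.0532
grasp_force: 27.2
time_s: 48.47
tool_pos: [0.5044, -0.1118, 0.1781]
tool_rot: [179.7, -0.3, 21.6]
force: [1.2, 0.3, 1.1]
grip_width: 0.0065
grasp_force: 0.0
scene 564 xb/z rel TCP mm; y -29..30 [[26, -110], [-29, -110], [-33, -114], [-27, -172], [22, -172], [27, -143]]
side 378 xb/z rel TCP mm; y -31..34 [[24, -115], [-31, -112], [-23, -172], [22, -170]]
green 550 px 295.0 246.0 ztop 0.0662 c 0.5678 0.0512 r 0.0352
t 48.6 at [ 0.5015 -0.1114  0.1733] yaw 21.6 j7 -61 units xyz [ 6.08 -6.35  0.16] turn 0.01
```

The fingers need about 13 rows for a full stroke, and I descended too early. I open fully first this time and check.

```bash

python3 -m jog '[[0.9,0,0,-0.5,0],[0.9,0,0,0,0],[0.9,0,0,0,0],[0.9,0,0,0,0],[0.9,0,0,0,0],[0.9,0,0,0,0],[0.9,0,0,0,0],[0.9,0,0,0,0],[0.9,0,0,0,0],[0.9,0,0,0,0],[0.9,0,0,0,0],[0.9,0,0,0,0]]' 10
python3 - <<'E'
from h import *
c=cap('scene'); cups(c,('green','yellow')); c=cap('side'); cups(c,('yellow',))
E
python3 go.py 0.5012 -0.1110 0.073 21.2
```

```text
time_s: 49.62
tool_pos: [0.5019, -0.1113, 0.184]
tool_rot: [180.0, -0.0, 21.6]
force: [-0.6, -0.3, 0.3]
grip_width: 0.0729
grasp_force: 0.0
green 551 px 295.0 246.0 ztop 0.0656 c 0.5679 0.0518 r 0.0352
yellow 637 px 278.0 190.0 ztop 0.0672 c 0.5024 -0.1113 r 0.0301
yellow 416 px 295.0 207.0 ztop 0.0655 c 0.5019 -0.1097 r 0.0334
t 49.7 at [ 0.5018 -0.1113  0.1839] yaw 21.6 j7 -60 units xyz [-0.02 -0.03  5.55] turn 0.01
```

```bash

python3 -m jog '[[0.9,0,0,1,0],[0.9,0,0,1,0],[0.9,0,0,1,0],[0.9,0,0,1,0],[0.9,0,0,1,0],[0.9,0,0,0.5,0],[0,0,0,0,0],[0,0,0,0,0],[0,0,0,0,0],[0,0,0,0,0],[0,0,0,0,0]]' 10
python3 -m jog '[[0,0,0,0,0],[0,0,0,0,0],[0,0,0,-1,0],[0,0,0,-1,0],[0,0,0,-1,0],[0,0,0,-1,0],[0,0,0,-1,0],[0,0,0,0,0]]' 10
python3 - <<'E'
from h import *
tilt('yellow',names=('scene','side'))
E
python3 go.py 0.568 0.0515 0.170 21.2
```

```text
time_s: 50.63
tool_pos: [0.5029, -0.1116, 0.0753]
tool_rot: [179.9, -0.1, 21.7]
force: [-0.4, -0.7, 2.4]
grip_width: 0.0573
grasp_force: 10.0
time_s: 51.3
tool_pos: [0.5041, -0.1118, 0.178]
tool_rot: [179.8, -0.3, 21.6]
force: [1.1, -0.3, -0.5]
grip_width: 0.0576
grasp_force: 10.0
scene 644 xb/z rel TCP mm; y -30..33 [[37, 60], [-27, -14], [-24, -71], [-4, -76], [24, -74]]
side 344 xb/z rel TCP mm; y -28..34 [[26, -12], [-30, -13], [-27, -78], [23, -76]]
t 51.4 at [ 0.502  -0.1115  0.1742] yaw 21.6 j7 -61 units xyz [ 6.07 -6.36  0.21] turn 0.01
```

```bash

python3 -m jog '[[0,0.87,-0.91,0,0],[0,0.87,-0.91,0,0],[0,0.87,-0.91,0,0],[0,0.87,-0.91,0,0],[0,0.87,-0.91,0,0],[0,0.87,-0.91,0,0],[0,0.87,-0.91,0,0],[0,0,0,0,0],[0,0,0,0,0]]' 10
python3 go.py 0.568 0.0515 0.085 21.2
```

```text
time_s: 52.15
tool_pos: [0.567, 0.0539, 0.172]
tool_rot: [-179.9, 0.2, 21.9]
force: [0.3, -1.1, -0.6]
grip_width: 0.057
grasp_force: 10.0
t 52.1 at [0.567  0.0539 0.172 ] yaw 21.9 j7 -81 units xyz [0.01 0.14 4.35] turn 0.01
```

```bash

python3 -m jog '[[0,0.07,0.12,0,0],[0,0,0,0.8,0],[0,0,0,0.8,0],[0,0,0,0.8,0],[0,0,0,0.5,0],[0,0,0,0.4,0],[0,0,0,0,0]]' 10
python3 go.py 0.568 0.0515 0.085 21.2
python3 -m jog '[[0,0,0,0.4,0],[0,0,0,0.4,0],[0,0,0,0.2,0],[0,0,0,0,0]]' 10
python3 go.py 0.568 0.0515 0.085 21.2
```

```text
time_s: 52.73
tool_pos: [0.5689, 0.049, 0.106]
tool_rot: [-180.0, 0.2, 21.6]
force: [-0.5, 0.4, -0.5]
grip_width: 0.0575
grasp_force: 10.0
t 52.7 at [0.5689 0.049  0.106 ] yaw 21.6 j7 -83 units xyz [ 0.01 -0.13  1.05] turn 0.01
time_s: 53.07
tool_pos: [0.5696, 0.0501, 0.0869]
tool_rot: [-180.0, 0.1, 21.7]
force: [-0.0, 0.2, -1.6]
grip_width: 0.0572
grasp_force: 10.0
t 53.1 at [0.5696 0.0501 0.0869] yaw 21.7 j7 -83 units xyz [-0.05 -0.09  0.1 ] turn 0.01
```

```bash

python3 -m jog '[[0.8,0,0,0,0],[0.8,0,0,0,0],[0.8,0,0,0,0],[0.8,0,0,0,0],[0.8,0,0,-1,0],[0.8,0,0,-1,0],[0.8,0,0,-1,0],[0.8,0,0,-1,0],[0.8,0,0,0,0]]' 10
python3 - <<'E'
from h import *
for n in ['scene','side']: c=cap(n); cups(c)
E
python3 go.py 0.6238 -0.0891 0.17 21.2
```

```text
time_s: 53.82
tool_pos: [0.573, 0.0508, 0.1727]
tool_rot: [179.8, -0.4, 21.6]
force: [0.9, 0.2, 1.2]
grip_width: 0.0694
grasp_force: 0.0
yellow 499 px 294.0 245.0 ztop 0.0704 c 0.5672 0.0479 r 0.0323
red 491 px 242.0 218.0 ztop 0.0676 c 0.6242 -0.0891 r 0.0247
red 411 px 173.0 241.0 ztop 0.028 c 0.7911 -0.1349 r 0.0495
red 517 px 225.0 258.0 ztop 0.0672 c 0.7099 -0.0147 r 0.025
red 276 px 295.0 264.0 ztop 0.1573 c 0.6138 0.1118 r 0.0244
red 507 px 194.0 286.0 ztop 0.0674 c 0.7998 0.0053 r 0.024
green 367 px 259.0 236.0 ztop 0.0647 c 0.5658 0.0549 r 0.0364
yellow 218 px 258.0 223.0 ztop 0.0685 c 0.5666 0.0515 r 0.0327
red 187 px 216.0 192.0 ztop 0.0249 c 0.7897 -0.1344 r 0.0503
red 188 px 256.0 205.0 ztop 0.0644 c 0.6241 -0.0885 r 0.0254
red 298 px 195.0 207.0 ztop 0.0651 c 0.8019 0.0078 r 0.0267
red 136 px 223.0 203.0 ztop 0.0657 c 0.71 -0.0136 r 0.0279
t 53.9 at [0.5708 0.0503 0.1688] yaw 21.6 j7 -81 units xyz [-0.11  7.46 -0.05] turn 0.01
```

Yellow is nested (rim at 70 mm = 66 + 3). Now the small cup.

```bash

python3 -m jog '[[0.8,0,0.93,0,0],[0.8,0,0.93,0,0],[0.8,0,0.93,0,0],[0.8,0,0.93,0,0],[0.8,0,0.93,0,0],[0.8,0,0.93,0,0],[0.8,0,0.93,0,0],[0.8,0,0.93,0,0],[0.8,0,0,0,0],[0.8,0,0,0,0]]' 10
python3 go.py 0.6240 -0.0891 0.073 21.2
python3 -m jog '[[0.8,0,0,1,0],[0.8,0,0,1,0],[0.8,0,0,1,0],[0.8,0,0,1,0],[0.8,0,0,0.8,0],[0.8,0,0,0,0],[0,0,0,0,0],[0,0,0,0,0],[0,0,0,0,0],[0,0,0,0,0],[0,0,0,0,0],[0,0,0,0,0]]' 10
```

```text
time_s: 54.75
tool_pos: [0.6243, -0.0891, 0.1662]
tool_rot: [-179.9, 0.1, 21.5]
force: [-0.2, 1.1, 0.5]
grip_width: 0.0694
grasp_force: 0.0
t 54.8 at [ 0.6243 -0.0891  0.1662] yaw 21.5 j7 -69 units xyz [-0.    0.    4.66] turn 0.01
time_s: 55.75
tool_pos: [0.626, -0.0881, 0.0732]
tool_rot: [179.9, -0.1, 21.6]
force: [0.2, -0.6, 3.2]
grip_width: 0.0478
grasp_force: 10.0
```

```bash

python3 -m jog '[[0,0,0,-1,0],[0,0,0,-1,0],[0,0,0,-1,0],[0,0,0,-1,0],[0,0,0,-1,0],[0,0,0,-1,0],[0,0,0,-1,0],[0,0,0,-1,0],[0,0,0,-1,0],[0,0.5,-0.9,0,0],[0,0.5,-0.9,0,0],[0,0.5,-0.9,0,0]]' 10 
python3 -m jog '[[0,0.5,-0.98,0,0],[0,0.5,-0.98,0,0],[0,0.5,-0.98,0,0],[0,0.5,-0.98,0,0],[0,0.5,-0.98,0,0],[0,0.5,-0.98,0,0],[0,0.5,-0.98,0,0],[0,0.5,-0.98,0,0],[0,0.5,-0.98,0,0],[0,0.5,-0.98,0,0],[0,0.5,-0.98,0,0],[0,0.5,-0.98,0,0]]' >/dev/null
python3 -m jog '[[0,0.5,-0.98,0,0],[0,0.5,-0.98,0,0],[0,0.5,-0.98,0,0],[0,0.5,-0.98,0,0],[0,0.3,-0.5,0,0],[0,0,0,0,0],[0,0,0,0,0]]'
python3 go.py 0.671 0.335 0.158 21.2
python3 - <<'E'
from h import *
tilt('red')
E
```

```text
time_s: 56.75
tool_pos: [0.6332, -0.0266, 0.2525]
tool_rot: [180.0, -0.0, 21.6]
force: [-0.2, -0.0, -0.1]
grip_width: 0.0476
grasp_force: 10.0
time_s: 58.33
tool_pos: [0.6678, 0.3352, 0.2514]
tool_rot: [180.0, 0.1, 21.7]
force: [-0.0, -0.5, -1.0]
grip_width: 0.0476
grasp_force: 10.0
t 58.3 at [0.6678 0.3352 0.2514] yaw 21.7 j7 -106 units xyz [0.15 0.07 4.67] turn 0.01
scene 201 xb/z rel TCP mm; y -24..24 [[10, 21], [-17, -72], [13, -71], [21, -6]]
side 361 xb/z rel TCP mm; y -24..34 [[13, -72], [17, -43], [10, -17], [-12, 11], [-26, -8], [-19, -72]]
```

```bash

python3 -m jog '[[0,0,0,0.95,0],[0,0,0,0.95,0],[0,0,0,0.95,0],[0,0,0,0.95,0],[0,0,0,0.9,0],[0,0,0,0,0],[0,0,0,0,0]]'
python3 -m jog '[[0,-0.4,0,0,0],[0,-0.4,0,0,0],[0,-0.4,0,0,0],[0,-0.4,0,0,0],[0,-0.4,0,0,0],[0,-0.4,0,0,0],[0,-0.4,0,0,0],[0,-0.3,0,0,0],[0,0,0,0,0]]'
python3 - <<'E'
from h import *
t=toolT()[:3,3]; print('xb,yb',(t[:2]-H)@XB,(t[:2]-H)@YB,t[2])
tilt('red')
E
```

```text
time_s: 59.02
tool_pos: [0.6682, 0.3329, 0.1572]
tool_rot: [179.9, 0.1, 21.5]
force: [-0.4, -0.2, 0.1]
grip_width: 0.048
grasp_force: 10.0
time_s: 59.77
tool_pos: [0.6088, 0.3115, 0.1579]
tool_rot: [179.9, 0.1, 21.7]
force: [-0.7, -0.4, 1.9]
grip_width: 0.0467
grasp_force: 10.0
xb,yb 0.06327048587014969 0.0007007195292032913 0.15788445168743306
scene 910 xb/z rel TCP mm; y -23..29 [[1, 13], [-16, -41], [30, -148], [63, -6], [23, 10]]
side 193 xb/z rel TCP mm; y -9..33 [[62, -8], [11, 2], [17, -44], [55, -33]]
```

```bash

python3 -m jog '[[0,0,0,-0.5,0],[0,0,0,-0.1,0],[0,-0.6,0,0,0],[0,-0.6,0,0,0],[0,-0.6,0,0,0],[0,-0.6,0,0,0],[0,-0.6,0,0,0],[0,-0.6,0,0,0],[0,-0.6,0,0,0],[0,-0.6,0,0,0],[0,-0.1,0,0,0],[0,0,0,0,0]]' 14
python3 -m jog '[[0,0,0,0.4,0],[0,0,0,0.4,0],[0,0,0,0.4,0],[0,0,0,0.4,0],[0,0,0,0.2,0],[0,0,0,0.2,0],[0,0,0,0,0],[0,0,0,0,0]]' 12
python3 - <<'E'
from h import *
t=toolT()[:3,3]; print('xb,yb',(t[:2]-H)@XB,(t[:2]-H)@YB,t[2])
tilt('red')
E
```

```text
time_s: 60.87
tool_pos: [0.5193, 0.2762, 0.1702]
tool_rot: [180.0, -0.0, 21.7]
force: [0.2, -0.1, -0.1]
grip_width: 0.0465
grasp_force: 14.0
time_s: 61.53
tool_pos: [0.5194, 0.2762, 0.1294]
tool_rot: [-180.0, -0.0, 21.7]
force: [-1.0, -1.0, 0.3]
grip_width: 0.0467
grasp_force: 12.0
xb,yb -0.032735345622607784 5.400762241757236e-05 0.12936844463671082
scene 648 xb/z rel TCP mm; y -23..28 [[36, 40], [3, 23], [-8, 11], [-9, -62], [57, 10]]
side 72 xb/z rel TCP mm; y -17..23 [[58, 7], [42, 31], [43, 6]]
```

```bash

python3 -m jog '[[0,0.3,0,0.1,0],[0,-0.3,0,0.1,0],[0,0.3,0,0,0],[0,-0.3,0,0,0],[0,0.3,0,0,0],[0,-0.3,0,0,0],[0,0,0,0,0],[0,0,0,0,0]]' 12
python3 -m jog '[[0,-0.3,0,-1,0],[0,0,0,-1,0],[0,0,0,-1,0],[0,0,0,-1,0],[0,0,0,0,0]]' 14
python3 - <<'E'
from h import *
tilt('red',names=('side','scene'))
E
python3 go.py 0.48 -0.12 0.1
```

```text
time_s: 62.3
tool_pos: [0.5194, 0.2763, 0.1261]
tool_rot: [180.0, -0.1, 21.7]
force: [-0.2, 0.3, -0.2]
grip_width: 0.0466
grasp_force: 12.0
time_s: 62.72
tool_pos: [0.516, 0.2755, 0.2106]
tool_rot: [-180.0, -0.5, 21.6]
force: [0.6, 0.4, 0.4]
grip_width: 0.0464
grasp_force: 14.0
side 41 xb/z rel TCP mm; y -13..21 [[51, 14], [41, 28], [42, 13]]
scene 685 xb/z rel TCP mm; y -24..25 [[50, 20], [27, 45], [-9, 19], [-16, 1], [8, -18], [49, 13]]
t 62.8 at [0.5143 0.2742 0.2065] yaw 21.6 j7 -105 units xyz [-8.87 17.69  5.31] turn
```

```bash

python3 -m jog '[[0,-0.49,0.98,0,0],[0,-0.49,0.98,0,0],[0,-0.49,0.98,0,0],[0,-0.49,0.98,0,0],[0,-0.49,0.98,0,0],[0,-0.49,0.98,0,0],[0,-0.49,0.98,0,0],[0,-0.49,0.98,0,0],[0,-0.49,0.98,0,0],[0,-0.49,0.98,0,0],[0,-0.49,0.98,0,0],[0,-0.49,0.98,0,0]]' 14 >/dev/null
python3 -m jog '[[0,-0.49,0.98,0,0],[0,-0.49,0.98,0,0],[0,-0.49,0.98,0,0],[0,-0.49,0.98,0,0],[0,-0.49,0.98,0,0],[0,-0.49,0.98,0,0],[0,0,0,0.9,0],[0,0,0,1,0],[0,0,0,1,0],[0,0,0,1,0],[0,0,0,1,0],[0,0,0,0.5,0]]' 14
python3 -m jog '[[0,0,0,0,0],[0,0,0,-1,0],[0,0,0,1,0],[0,0,0,-1,0],[0,0,0,1,0],[0,0,0,-1,0],[0,0,0,1,0],[0,0,0,-1,0],[0,0,0,1,0],[0,0,0,-1,0],[0,0,0,1,0],[0,0,0,0,0]]' 3
python3 - <<'E'
from h import *
tilt('red')
E
python3 -m jog '[[0,0,0,-1,0],[0,0,0,1,0],[0,0,0,-1,0],[0,0,0,1,0],[0,0,0,-1,0],[0,0,0,1,0],[0,0,0,-1,0],[0,0,0,1,0],[0,0,0,-1,0],[0,0,0,1,0],[0,0,0,0,0]]' 3
python3 - <<'E'
from h import *
tilt('red')
E
```

```text
time_s: 64.82
tool_pos: [0.4772, -0.1185, 0.0941]
tool_rot: [-179.8, 0.3, 21.6]
force: [-0.1, 0.2, -0.7]
grip_width: 0.0464
grasp_force: 14.0
time_s: 65.82
tool_pos: [0.4792, -0.1189, 0.0971]
tool_rot: [-180.0, 0.1, 21.6]
force: [-1.3, -0.1, -1.3]
grip_width: 0.0468
grasp_force: 3.0
scene 428 xb/z rel TCP mm; y -23..25 [[54, -18], [51, 21], [5, 20], [-2, 15], [6, -12]]
side 166 xb/z rel TCP mm; y -13..27 [[53, -21], [49, 18], [31, 21], [10, 7], [11, -22]]
time_s: 66.83
tool_pos: [0.4789, -0.1188, 0.097]
tool_rot: [-179.9, 0.1, 21.6]
force: [-1.8, 0.2, -0.8]
grip_width: 0.0469
grasp_force: 3.0
scene 439 xb/z rel TCP mm; y -23..30 [[43, -36], [55, -15], [36, 58], [-1, 15], [8, -17]]
side 170 xb/z rel TCP mm; y -11..31 [[38, -43], [51, -18], [27, 0], [10, 5], [5, -26], [28, -46]]
```

```bash

python3 -m jog '[[0,0,0,-1,0],[0,0,0,1,0],[0,0,0,-1,0],[0,0,0,1,0],[0,0,0,-1,0],[0,0,0,1,0],[0,0,0,-1,0],[0,0,0,1,0],[0,0,0,-1,0],[0,0,0,1,0],[0,0,0,-1,0],[0,0,0,1,0]]' 3 >/dev/null
python3 -m jog '[[0,0,0,-1,0],[0,0,0,1,0],[0,0,0,-1,0],[0,0,0,1,0],[0,0,0,-1,0],[0,0,0,1,0],[0,0,0,-1,0],[0,0,0,1,0],[0,0,0,-1,0],[0,0,0,1,0],[0,0,0,0,0]]' 3
python3 - <<'E'
from h import *
tilt('red')
E
```

```text
time_s: 68.85
tool_pos: [0.4789, -0.1188, 0.097]
tool_rot: [-179.9, 0.1, 21.6]
force: [0.1, -0.1, -1.2]
grip_width: 0.0467
grasp_force: 3.0
scene 432 xb/z rel TCP mm; y -25..31 [[24, -49], [45, -39], [38, 60], [-22, -15]]
side 172 xb/z rel TCP mm; y -11..33 [[18, -59], [43, -39], [21, -2], [10, 4], [-6, -33], [6, -51]]
```

```bash

python3 -m jog '[[0,0,0,-1,0],[0,0,0,1,0],[0,0,0,-1,0],[0,0,0,1,0],[0,0,0,-1,0],[0,0,0,1,0],[0,0,0,-1,0],[0,0,0,1,0],[0,0,0,-1,0],[0,0,0,1,0],[0,0,0,-1,0],[0,0,0,1,0]]' 3 >/dev/null
python3 -m jog '[[0,0,0,-1,0],[0,0,0,1,0],[0,0,0,-1,0],[0,0,0,1,0],[0,0,0,-1,0],[0,0,0,1,0],[0,0,0,-1,0],[0,0,0,1,0],[0,0,0,-1,0],[0,0,0,1,0],[0,0,0,-1,0],[0,0,0,1,0]]' 3 >/dev/null
python3 -m jog '[[0,0,0,-1,0],[0,0,0,1,0],[0,0,0,-1,0],[0,0,0,1,0],[0,0,0,-1,0],[0,0,0,1,0],[0,0,0,-1,0],[0,0,0,1,0],[0,0,0,-1,0],[0,0,0,1,0],[0,0,0,0,0]]' 3
python3 - <<'E'
from h import *
tilt('red')
E
```

```text
time_s: 71.87
tool_pos: [0.4788, -0.1188, 0.0969]
tool_rot: [-179.9, 0.1, 21.6]
force: [-0.8, -0.2, -0.8]
grip_width: 0.0465
grasp_force: 3.0
scene 414 xb/z rel TCP mm; y -24..26 [[35, -51], [35, -36], [11, 19], [-20, -10], [-20, -28], [20, -54]]
side 163 xb/z rel TCP mm; y -3..30 [[11, -64], [34, -51], [34, -39], [18, -1], [12, 3], [-12, -33]]
```

```bash

python3 -m jog '[[0,0,0,-1,0],[0,0,0,1,0],[0,0,0,-1,0],[0,0,0,1,0],[0,0,0,-1,0],[0,0,0,1,0],[0,0,0,-1,0],[0,0,0,1,0],[0,0,0,-1,0],[0,0,0,1,0],[0,0,0,-1,0],[0,0,0,1,0]]' 3 >/dev/null
python3 -m jog '[[0,0,0,-1,0],[0,0,0,1,0],[0,0,0,-1,0],[0,0,0,1,0],[0,0,0,-1,0],[0,0,0,1,0],[0,0,0,-1,0],[0,0,0,1,0],[0,0,0,-1,0],[0,0,0,1,0],[0,0,0,-1,0],[0,0,0,1,0]]' 3 >/dev/null
python3 -m jog '[[0,0,0,-1,0],[0,0,0,1,0],[0,0,0,-1,0],[0,0,0,1,0],[0,0,0,-1,0],[0,0,0,1,0],[0,0,0,-1,0],[0,0,0,1,0],[0,0,0,-1,0],[0,0,0,1,0],[0,0,0,0.6,0],[0,0,0,0,0]]' 3
python3 - <<'E'
from h import *
tilt('red')
E
```

```text
time_s: 74.97
tool_pos: [0.4782, -0.1186, 0.0845]
tool_rot: [-179.9, 0.2, 21.7]
force: [0.3, 0.2, -0.2]
grip_width: 0.0466
grasp_force: 3.0
scene 385 xb/z rel TCP mm; y -24..34 [[39, 60], [-23, -18], [-18, -29], [14, -57], [32, -52]]
side 178 xb/z rel TCP mm; y -14..24 [[31, -52], [20, -6], [12, 6], [-28, -6], [2, -63], [21, -59]]
```

```bash

python3 -m jog '[[0,0,0,0.3,0],[0,0,0,0.3,0],[0,0,0,0.15,0],[0,0,0,0,0],[0,0,0,0,0]]' 3
python3 - <<'E'
from h import *
tilt('red',names=('side',))
E
python3 -m jog '[[0.9,0,0,0,0],[0.9,0,0,0,0],[0.9,0,0,0,0],[0.9,0,0,0,0],[0.9,0,0,-1,0],[0.9,0,0,-1,0],[0.9,0,0,-1,0],[0.9,0,0,-1,0],[0.9,-1,0,-1,0],[0.9,-1,0,0,0],[0.9,-1,0,0,0],[0.9,0,0,0,0]]' 10
python3 - <<'E'
from h import *
for n in ['scene','wrist']:
  c=cap(n); print(n); cups(c)
  for m in blobs(c,'white',8 if n=='scene' else 40):
    P=cloud(c); p=np.median(P[m],0); v,u=np.nonzero(m)
    if 0.4<p[0]<.62 and abs(p[1])<.45 and p[2]<.1 and m.sum()<500: print('white',m.sum(),u.mean().round(),v.mean().round(),p.round(4))
E
python3 go.py 0.48 -0.12 0.17
```

```text
time_s: 75.48
tool_pos: [0.4797, -0.1189, 0.0707]
tool_rot: [-180.0, 0.0, 21.6]
force: [-0.0, 0.4, -0.5]
grip_width: 0.0468
grasp_force: 3.0
side 179 xb/z rel TCP mm; y -10..30 [[28, -56], [31, -47], [16, 0], [-18, -3], [-30, -8], [-1, -63]]
time_s: 76.53
tool_pos: [0.4212, -0.143, 0.1712]
tool_rot: [179.9, 0.1, 21.5]
force: [0.1, 0.1, -0.6]
grip_width: 0.0786
grasp_force: 0.0
scene
yellow 502 px 294.0 245.0 ztop 0.0702 c 0.5678 0.0479 r 0.0323
red 452 px 280.0 189.0 ztop 0.0671 c 0.4966 -0.1131 r 0.0245
red 410 px 173.0 241.0 ztop 0.0282 c 0.7905 -0.1344 r 0.0502
red 517 px 225.0 258.0 ztop 0.0673 c 0.7106 -0.0148 r 0.0246
red 276 px 295.0 264.0 ztop 0.1574 c 0.6143 0.1122 r 0.0246
red 507 px 194.0 286.0 ztop 0.0675 c 0.8009 0.0056 r 0.024
white 26 239.0 121.0 [ 0.4454 -0.4131  0.012 ]
white 24 227.0 139.0 [ 0.515  -0.366   0.0121]
white 27 252.0 144.0 [ 0.463  -0.3105  0.0111]
wrist
yellow 22816 px 81.0 104.0 ztop 0.0026 c 0.4064 0.0298 r 0.1296
red 3520 px 252.0 96.0 ztop 0.0668 c 0.4951 -0.1133 r 0.0241
white 76 82.0 110.0 [0.4284 0.0249 0.0163]
white 70 81.0 123.0 [0.418  0.0233 0.0163]
white 306 495.0 179.0 [ 0.5128 -0.366   0.012 ]
white 296 423.0 205.0 [ 0.4606 -0.3085  0.0124]
white 142 492.0 247.0 [ 0.4481 -0.4095  0.0101]
t 76.6 at [ 0.424  -0.1414  0.1712] yaw 21.6 j7 -53 units xyz [3.   0.03 0.06] turn
```

Small cup is upright and empty at (0.4955,-0.113). Nest it.

```bash

python3 -m jog '[[0.9,0.96,0,0,0],[0.9,0.96,0,0,0],[0.9,0.96,0,0,0],[0.9,0.96,0,0,0],[0.9,0,0,0.9,0],[0.9,0,0,1,0],[0.9,0,0,1,0],[0.9,0,0,1,0],[0.9,0,0,1,0],[0.9,0,0,0,0],[0.9,0,0,0,0]]' 10
python3 -m jog '[[0,0,0,0,0],[0,0,0,0,0],[0,0,0,0,0],[0,0,0,0,0],[0,0,0,0,0],[0,0,0,0,0],[0,0,0,0,0]]' 10
python3 -m jog '[[0,0,0,-1,0],[0,0,0,-1,0],[0,0,0,-1,0],[0,0,0,-1,0],[0,0,0,-1,0],[0,-0.6,0,0,0],[0,-0.6,0,0,0],[0,-0.6,-0.5,0,0],[0,-0.5,-1,0,0],[0,-0.5,-1,0,0],[0,0,-1,0,0],[0,0,0,0,0]]' 10
python3 - <<'E'
from h import *
tilt('red'); print('wrist')
c=cap('wrist'); cups(c); save(c,'w6.png')
c=cap('scene'); cups(c,('yellow','green'))
E
python3 go.py 0.5675 0.049 0.17 21.2
```

```text
time_s: 77.55
tool_pos: [0.4953, -0.1119, 0.072]
tool_rot: [-179.9, 0.1, 21.7]
force: [0.6, -0.6, 0.5]
grip_width: 0.078
grasp_force: 0.0
time_s: 78.13
tool_pos: [0.4958, -0.1129, 0.0734]
tool_rot: [180.0, -0.0, 21.6]
force: [-0.5, -1.1, 2.2]
grip_width: 0.0465
grasp_force: 10.0
time_s: 79.13
tool_pos: [0.4141, -0.0658, 0.1711]
tool_rot: [-179.9, 0.2, 21.8]
force: [0.1, 0.3, -1.6]
grip_width: 0.0466
grasp_force: 10.0
scene 492 xb/z rel TCP mm; y -24..25 [[23, -5], [-1, -4], [-26, -12], [-21, -57], [6, -71], [19, -71]]
side 260 xb/z rel TCP mm; y -26..25 [[23, -6], [-24, -9], [-19, -59], [-14, -71], [18, -75]]
wrist
green 87 px 189.0 1.0 ztop 0.0268 c 0.5399 0.0391 r 0.0101
yellow 20537 px 161.0 113.0 ztop 0.0026 c 0.4143 0.0448 r 0.1254
yellow 2911 px 17.0 96.0 ztop 0.0026 c 0.4017 0.1779 r 0.0505
yellow 131 px 47.0 110.0 ztop 0.0026 c 0.4057 0.1384 r 0.0139
yellow 72 px 70.0 105.0 ztop 0.0025 c 0.4173 0.1185 r 0.0064
red 6871 px 254.0 241.0 ztop 0.1651 c 0.416 -0.0693 r 0.0245
yellow 503 px 294.0 245.0 ztop 0.0707 c 0.5677 0.0473 r 0.0328
t 79.3 at [ 0.4171 -0.0693  0.1722] yaw 21.6 j7 -60 units xyz [ 9.17 -2.74  0.1 ] turn 0.01
```

```bash

python3 -m jog '[[0,0.9,-0.5,0,0],[0,0.9,-0.5,0,0],[0,0.9,-0.5,0,0],[0,0.9,-0.5,0,0],[0,0.9,-0.5,0,0],[0,0.5,-0.2,0,0],[0,0,0,0,0],[0,0,0,0,0]]' 10
python3 - <<'E'
from h import *
c=cap('wrist'); cups(c,('green','yellow')); P=cloud(c)
for col in ['yellow','green']:
    for m in blobs(c,col,800):
        p=P[m]; q=p[(p[:,2]>.064)&(p[:,2]<.078)]
        if len(q)>60:
            A=np.c_[q[:,:2],np.ones(len(q))]; s=np.linalg.lstsq(A,(q[:,:2]**2).sum(1),rcond=None)[0]; print(col,len(q),(s[:2]/2).round(4),np.sqrt(s[2]+(s[:2]**2).sum()/4).round(4),np.median(q[:,2]))
E
python3 go.py 0.5675 0.049 0.085 21.2
```

```text
time_s: 80.0
tool_pos: [0.4904, 0.0178, 0.1723]
tool_rot: [-180.0, 0.1, 21.6]
force: [-0.9, -1.0, -1.7]
grip_width: 0.0466
grasp_force: 10.0
green 1370 px 246.0 90.0 ztop 0.0675 c 0.5676 0.0508 r 0.0343
yellow 5572 px 252.0 85.0 ztop 0.0698 c 0.5693 0.0503 r 0.0296
yellow 942 [0.5692 0.0501] 0.0279 0.06888866106414436
green 694 [0.5679 0.0506] 0.0332 0.06597147932879135
t 80.0 at [0.4901 0.0173 0.1724] yaw 21.6 j7 -75 units xyz [ 4.19 -0.05  4.36] turn 0.01
```

```bash

python3 -m jog '[[0,0.8,0,0,0],[0,0.8,0,0,0],[0,0.8,0,0,0],[0,0.8,0,0,0],[0,0.8,-0.07,0,0],[0,0.33,0,0,0],[0,0,0,0,0],[0,0,0,0,0]]' 10
python3 go.py 0.570 0.0505 0.088 21.2
python3 -m jog '[[0,0,0,0.8,0],[0,0,0,0.8,0],[0,0,0,0.8,0],[0,0,0,0.5,0],[0,0,0,0.3,0],[0,0,0,0,0]]' 10
python3 go.py 0.570 0.0505 0.088 21.2
```

```text
time_s: 80.72
tool_pos: [0.5699, 0.0508, 0.1726]
tool_rot: [180.0, 0.1, 21.6]
force: [-1.0, -0.2, 0.1]
grip_width: 0.047
grasp_force: 10.0
t 80.7 at [0.5699 0.0508 0.1726] yaw 21.6 j7 -81 units xyz [0.01 0.02 4.23] turn 0.01
time_s: 81.22
tool_pos: [0.5693, 0.0512, 0.1077]
tool_rot: [-180.0, 0.1, 21.6]
force: [-0.1, -0.6, -0.4]
grip_width: 0.0467
grasp_force: 10.0
t 81.2 at [0.5693 0.0512 0.1077] yaw 21.6 j7 -83 units xyz [0.02 0.04 0.99] turn 0.01
```

```bash

python3 -m jog '[[0,0,0,0.4,0],[0,0,0,0.4,0],[0,0,0,0.15,0],[0,0,0,0,0],[0.7,0,0,0,0],[0.7,0,0,0,0],[0.7,0,0,0,0],[0.7,0,0,-1,0],[0.7,0,0,-1,0],[0.7,0,0,-1,0],[0.7,0,0,-1,0],[0.7,0,0,0,0]]' 10
python3 - <<'E'
from h import *
for n in ['scene','side']:
    c=cap(n); cups(c)
    P=cloud(c)
    for m in blobs(c,'white',15):
        p=P[m]; z=np.median(p[:,2])
        if n=='scene' and 0<z<.02 and m.sum()<60: print('blk',m.sum(),np.median(p,0).round(4))
E
python3 go.py 0.462 -0.310 0.15
```

```text
time_s: 82.22
tool_pos: [0.5735, 0.0525, 0.1748]
tool_rot: [179.8, -0.4, 21.7]
force: [1.3, 1.0, 0.2]
grip_width: 0.0608
grasp_force: 0.0
yellow 133 px 294.0 244.0 ztop 0.0708 c 0.567 0.0487 r 0.0322
red 412 px 173.0 241.0 ztop 0.028 c 0.7918 -0.1363 r 0.0493
red 583 px 294.0 255.0 ztop 0.1575 c 0.6138 0.1112 r 0.0249
red 518 px 225.0 258.0 ztop 0.0674 c 0.7104 -0.0141 r 0.0249
red 506 px 194.0 286.0 ztop 0.0672 c 0.8001 0.0053 r 0.0244
blk 24 [ 0.5154 -0.3686  0.0121]
blk 35 [ 0.0742 -0.0702  0.0167]
blk 25 [-0.0647  0.0707  0.0158]
blk 47 [0.0715 0.0695 0.0169]
green 367 px 259.0 236.0 ztop 0.0641 c 0.5654 0.0536 r 0.0364
red 188 px 216.0 192.0 ztop 0.0253 c 0.7898 -0.135 r 0.0488
red 296 px 195.0 207.0 ztop 0.0642 c 0.8011 0.0065 r 0.0266
red 135 px 223.0 203.0 ztop 0.0661 c 0.7081 -0.0132 r 0.0268
red 134 px 258.0 222.0 ztop 0.0712 c 0.5697 0.0543 r 0.0258
t 82.3 at [0.5713 0.052  0.1709] yaw 21.6 j7 -81 units xyz [-11.76  14.81   1.04] turn
```

Cups nested (red rim ~72 mm inside yellow). Now the loose blocks.

```bash
cat >> h.py <<'E'
def blk():
    c=cap('wrist'); P=cloud(c); T=toolT()
    for m in blobs(c,'white',100):
        if m.sum()>1500: continue
        v,u=np.nonzero(m)
        if v.max()>225: continue
        p=P[m]; z=np.median(p[:,2])
        if not .004<z<.03: continue
        m2=cv2.dilate(m.astype(np.uint8),np.ones((2,2)))
        q=plane(c,np.c_[np.nonzero(m2)[1],np.nonzero(m2)[0]],.0125)[:,:2]
        (cx,cy),(w,h),a=cv2.minAreaRect((q*1000).astype(np.float32))
        if w<h: a+=90
        yaw=R.from_matrix(T[:3,:3]).as_euler('xyz',degrees=True)[2]
        t=-(((a-yaw)+90)%180-90)/45   # turn so tool x lies along block's long axis
        print('blk px',u.mean().round(),v.mean().round(),'c',round(cx/1000,4),round(cy/1000,4),'size',round(w,1),round(h,1),'long',round(a,1),'z',z.round(4),'turn',round(t,2))
E
python3 -m jog '[[0.7,-0.84,1,-0.5,0],[0.7,-0.84,1,-0.5,0],[0.7,-0.84,1,-0.5,0],[0.7,-0.84,1,0,0],[0.7,-0.84,1,0,0],[0.7,-0.84,1,0,0],[0.7,-0.84,1,0,0],[0.7,-0.84,1,0,0],[0.7,-0.84,1,0,0],[0.7,-0.84,1,0,0],[0.7,-0.84,1,0,0],[0.7,-0.84,1,0,0]]' >/dev/null
python3 -m jog '[[0.45,-0.84,1,0,0],[0.45,-0.84,1,0,0],[0.45,-0.84,1,0,0],[0.45,-0.84,1,0,0],[0.45,-0.84,1,0,0],[0.45,-0.84,0.7,0,0],[0.45,0,0,0,0],[0.45,0,0,0,0]]' 15
python3 - <<'E'
from h import *
blk()
E
python3 go.py 0.4604 -0.310 0.1
```

```text
time_s: 83.98
tool_pos: [0.4185, -0.3894, 0.1983]
tool_rot: [-179.9, 0.1, 21.5]
force: [0.2, 0.9, 0.2]
grip_width: 0.0393
grasp_force: 0.0
blk px 271.0 75.0 c 0.5128 -0.3701 size 20.6 15.9 long 75.1 z 0.0129 turn -1.19
blk px 194.0 105.0 c 0.46 -0.3123 size 16.1 21.2 long 90.5 z 0.0127 turn -1.53
blk px 288.0 159.0 c 0.4441 -0.4167 size 22.7 15.6 long 67.1 z 0.0125 turn -1.01
t 84.0 at [ 0.4197 -0.3881  0.1986] yaw 21.6 j7 -29 units xyz [ 3.33 -2.87  4.94] turn
```

```bash

python3 -m jog '[[0.45,0,0,0.5,0.157],[0.45,0,0,0.5,0.157],[0.45,0,0,0.5,0.156],[0.45,0,0,0.5,0],[0.45,0,0,0,0]]'
python3 go.py 0.46 -0.3118 0.06 0.5
```

```text
time_s: 84.45
tool_pos: [0.4198, -0.3862, 0.1573]
tool_rot: [-179.8, 0.2, 0.8]
force: [-0.0, -0.3, -0.7]
grip_width: 0.0391
grasp_force: 0.0
t 84.5 at [ 0.4198 -0.3862  0.1573] yaw 0.8 j7 -50 units xyz [ 2.08 -3.67  4.87] turn 0.01
```

```bash

python3 -m jog '[[0.45,0.51,-0.93,1,0],[0.45,0.51,-0.93,1,0],[0.45,0.51,-0.93,1,0],[0.45,0.51,-0.93,1,0],[0.45,0,0,0.8,0],[0.45,0,0,0,0],[0.45,0,0,0,0]]'
python3 go.py 0.46 -0.3118 0.02 0.5
```

```text
time_s: 85.03
tool_pos: [0.46, -0.3134, 0.0636]
tool_rot: [-180.0, 0.1, 0.7]
force: [-0.3, -0.3, -0.1]
grip_width: 0.0392
grasp_force: 0.0
t 85.0 at [ 0.46   -0.3134  0.0636] yaw 0.7 j7 -60 units xyz [ 0.   -0.08  2.18] turn 0.0
```

```bash

python3 -m jog '[[0.45,0,-0.08,0.9,0],[0.45,0,0,0.9,0],[0.45,0,0,0.38,0],[0.45,0,0,0,0],[0,0,0,0,0],[0,0,0,0,0],[0,0,0,0,0],[0,0,0,0,0],[0,0,0,0,0],[0,0,0,-1,0],[0,0,0,-1,0],[0,0,0,-1,0]]' 15
python3 -m jog '[[0,0,0,-1,0],[0,0,0,-1,0],[0,0,0,-1,0],[0,0,-1,-1,0],[0,0,-1,-1,0],[0,0,-1,0,0]]' 15
python3 go.py 0.515 0.274 0.14 0.5
```

```text
time_s: 86.03
tool_pos: [0.4601, -0.3121, 0.081]
tool_rot: [-180.0, 0.0, 0.5]
force: [0.2, -0.1, 0.2]
grip_width: 0.0179
grasp_force: 15.0
time_s: 86.53
tool_pos: [0.4619, -0.2529, 0.185]
tool_rot: [179.8, -0.4, 0.4]
force: [1.0, -1.0, -0.3]
grip_width: 0.018
grasp_force: 15.0
t 86.5 at [ 0.4619 -0.2529  0.185 ] yaw 0.4 j7 -65 units xyz [  2.84 -26.33   2.17] turn -0.0
```

```bash

python3 -m jog '[[0,0.1,-1,0,0],[0,0.1,-1,0,0],[0,0.1,-1,0,0],[0,0.1,-1,0,0],[0,0.1,-1,0,0],[0,0.1,-1,0,0],[0,0.1,-1,0,0],[0,0.1,-1,0,0],[0,0.1,-1,0,0],[0,0.1,-1,0,0],[0,0.1,-1,0,0],[0,0.1,-1,0,0]]' 15 >/dev/null
python3 -m jog '[[0,0.12,-1,0,0],[0,0.12,-1,0,0],[0,0.12,-1,0,0],[0,0.12,-1,0,0],[0,0.12,-1,0,0],[0,0.12,-1,0,0],[0,0.12,-1,0,0],[0,0.12,-1,0,0],[0,0.12,-1,0,0],[0,0.12,-1,0,0],[0,0.12,-1,0,0],[0,0.12,-1,0,0]]' 15 >/dev/null
python3 -m jog '[[0,0.1,-1,0,0],[0,0.1,-1,0,0],[0,0,-0.2,0.5,0],[0,0,0,0.8,0],[0,0,0,0.8,0],[0,0,0,0,0]]' 15
python3 go.py 0.515 0.274 0.14 0.5
```

```text
time_s: 89.03
tool_pos: [0.5099, 0.2699, 0.1344]
tool_rot: [179.8, 0.3, 0.5]
force: [-1.0, -1.2, -1.5]
grip_width: 0.0179
grasp_force: 15.0
t 89.0 at [0.5099 0.2699 0.1344] yaw 0.5 j7 -128 units xyz [ 0.26 -0.2  -0.28] turn -0.0
```

```bash

python3 -m jog '[[0.45,0,0,0,0],[0.45,0,0,0,0],[0.45,0,0,0,0],[0.45,0,0,0,0],[0.45,0,0,-1,0],[0.45,0,0,-1,0],[0.45,-0.8,0,-1,0],[0.45,-0.8,0,-1,0],[0.45,-0.8,0.8,0,0],[0.45,-0.8,0,0,0],[0.45,0,0,0,0],[0.45,0,0,0,0]]' 15
python3 - <<'E'
from h import *
c=cap('wrist'); save(c,'w7.png')
E
python3 go.py 0.5128 -0.3695 0.2 -14.9
```

```text
time_s: 90.03
tool_pos: [0.4483, 0.2558, 0.2193]
tool_rot: [180.0, -0.1, 0.5]
force: [1.1, -0.3, 0.9]
grip_width: 0.039
grasp_force: 0.0
t 90.1 at [0.4489 0.2557 0.219 ] yaw 0.5 j7 -125 units xyz [ 2.92 31.29  0.95] turn 0.34
```

View pics/w7.png

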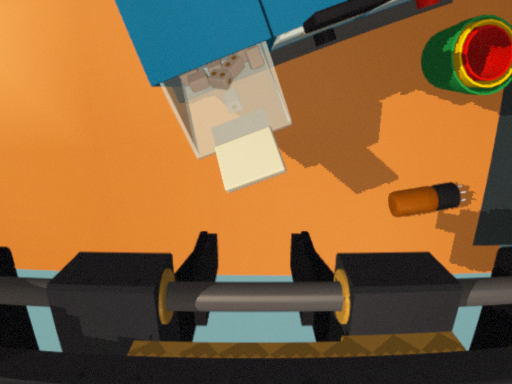

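The bin holds the blocks (around (225,72)), nothing spilled, and the cups are nested at (490,55). Next block.

```bash

python3 -m jog '[[0.45,0,1,0,0.115],[0.45,0,1,0,0.115],[0.45,0,1,0,0.11],[0.45,0,1,0,0],[0.45,0,1,0,0],[0.45,0,1,0,0],[0.45,0,1,0,0],[0.45,0,1,0,0],[0.45,0,1,0,0],[0.45,0,1,0,0],[0.45,0,1,0,0],[0.45,0,1,0,0]]' 15 >/dev/null
python3 -m jog '[[0.45,0.25,1,0,0],[0.45,0.25,1,0,0],[0.45,0.25,1,0,0],[0.45,0.25,1,0,0],[0.45,0.25,1,0,0],[0.45,0.25,1,0,0],[0.45,0.25,1,0,0],[0.45,0.25,1,0,0],[0.45,0.25,1,0,0],[0.45,0.25,1,0,0],[0.45,0.25,1,0,0],[0.45,0.25,1,0,0]]' 15 >/dev/null
python3 -m jog '[[0.45,0.25,1,0.2,0],[0.45,0.25,1,0.2,0],[0.45,0.25,1,0.2,0],[0.45,0.25,1,0.2,0],[0.45,0.25,0.5,0.2,0],[0.45,0,0,0,0],[0.45,0,0,0,0]]' 15
python3 - <<'E'
from h import *
blk()
E
python3 go.py 0.5128 -0.3695 0.06 -14.9
```

```text
time_s: 92.67
tool_pos: [0.3955, -0.3186, 0.1977]
tool_rot: [-180.0, 0.1, -14.8]
force: [-0.5, 0.5, 0.1]
grip_width: 0.0391
grasp_force: 0.0
blk px 274.0 40.0 c 0.5123 -0.3698 size 20.3 15.0 long 75.5 z 0.0128 turn 2.0
blk px 339.0 100.0 c 0.4441 -0.4162 size 22.4 15.4 long 67.0 z 0.0127 turn -1.82
t 92.7 at [ 0.3957 -0.3179  0.198 ] yaw -14.8 j7 -69 units xyz [6.32 1.01 6.9 ] turn 0.0
```

```bash

python3 -m jog '[[0.45,0.9,0.15,0.9,0],[0.45,0.9,0.15,0.9,0],[0.45,0.9,0.15,0.9,0],[0.45,0.9,0.15,0.9,0],[0.45,0.9,0.15,0.9,0],[0.45,0.9,0.15,0.9,0],[0.45,0.9,0.15,0.9,0],[0.45,0,0,0,0],[0.45,0,0,0,0]]'
python3 go.py 0.5123 -0.3696 0.02 -14.9
```

```text
time_s: 93.47
tool_pos: [0.512, -0.3692, 0.0711]
tool_rot: [-179.9, 0.1, -14.7]
force: [0.0, 0.1, 0.0]
grip_width: 0.0396
grasp_force: 0.0
t 93.5 at [ 0.512  -0.3692  0.0711] yaw -14.7 j7 -70 units xyz [0.02 0.02 2.56] turn 0.01
```

```bash

python3 -m jog '[[0.45,0,0,0.9,0],[0.45,0,0,0.9,0],[0.45,0,0,0.75,0],[0.45,0,0,0,0],[0,0,0,0,0],[0,0,0,0,0],[0,0,0,0,0],[0,0,0,0,0],[0,0,0,0,0],[0,0,0,-1,0],[0,0,0,-1,0],[0,0,0,-1,0]]' 15
python3 -m jog '[[0,0,0,-1,-0.11],[0,0,0,-1,-0.11],[0,0,0,-1,-0.11],[0,0,0,-1,0],[0,0,-1,-1,0],[0,0,-1,0,0],[0,0,-1,0,0],[0,0,-1,0,0],[0,0,-1,0,0],[0,0,-1,0,0],[0,0,-1,0,0],[0,0,-1,0,0]]' 15
python3 go.py 0.513 0.272 0.138 0
```

```text
time_s: 94.47
tool_pos: [0.5114, -0.3712, 0.0821]
tool_rot: [-180.0, 0.0, -14.8]
force: [0.0, 0.4, 0.2]
grip_width: 0.0179
grasp_force: 15.0
time_s: 95.47
tool_pos: [0.5114, -0.2104, 0.1818]
tool_rot: [180.0, -0.0, 0.0]
force: [0.7, -0.3, 0.0]
grip_width: 0.0178
grasp_force: 15.0
t 95.5 at [ 0.5114 -0.2104  0.1818] yaw 0.0 j7 -71 units xyz [  0.1  -24.12   2.18] turn 0.0
```

```bash

python3 -m jog '[[0,0,-1,0,0],[0,0,-1,0,0],[0,0,-1,0,0],[0,0,-1,0,0],[0,0,-1,0,0],[0,0,-1,0,0],[0,0,-1,0,0],[0,0,-1,0,0],[0,0,-1,0,0],[0,0,-1,0,0],[0,0,-1,0,0],[0,0,-1,0,0]]' 15 >/dev/null
python3 -m jog '[[0,0,-1,0,0],[0,0,-1,0,0],[0,0,-1,0,0],[0,0,-1,0,0],[0,0,-1,0,0],[0,0,-1,0,0],[0,0,-1,0,0],[0,0,-1,0,0],[0,0,-1,0,0],[0,0,-1,0,0],[0,0,-1,0,0],[0,0.1,-1,0,0]]' 15 >/dev/null
python3 -m jog '[[0,0,0,0.5,0],[0,0,0,0.8,0],[0,0,0,0.7,0],[0,0,0,0,0],[0,0,0,0,0]]' 15
python3 go.py 0.513 0.272 0.138 0
```

```text
time_s: 97.88
tool_pos: [0.5126, 0.2678, 0.1406]
tool_rot: [179.9, 0.1, 0.0]
force: [0.5, 0.0, 0.2]
grip_width: 0.0175
grasp_force: 15.0
t 97.9 at [0.5126 0.2678 0.1406] yaw 0.0 j7 -126 units xyz [ 0.02 -0.21  0.13] turn 0.0
```

```bash

python3 -m jog '[[0.45,0,0,0,0],[0.45,0,0,0,0],[0.45,0,0,0,0],[0.45,0,0,0,0],[0.45,0,0,-1,0],[0.45,0,0,-1,0],[0.45,0,1,-1,0],[0.45,0,1,-1,0],[0.45,0,1,0,0],[0.45,0,1,0,0],[0.45,0,1,0,0],[0.45,0,1,0,0]]' 15 >/dev/null
python3 -m jog '[[0.45,-0.3,1,0,0],[0.45,-0.3,1,0,0],[0.45,-0.3,1,0,0],[0.45,-0.3,1,0,0],[0.45,-0.3,1,0,0],[0.45,-0.3,1,0,0],[0.45,-0.3,1,0,0],[0.45,-0.3,1,0,0],[0.45,-0.3,1,0,0],[0.45,-0.3,1,0,0],[0.45,-0.3,1,0,0],[0.45,-0.3,1,0,0]]' 15 >/dev/null
python3 -m jog '[[0.45,-0.3,1,0,0],[0.45,-0.3,1,0,0],[0.45,-0.3,1,0,0],[0.45,-0.3,1,0,0],[0.45,-0.3,1,0,0],[0.45,-0.3,1,0,0],[0.45,-0.3,1,0,0],[0.45,0,0,0.2,0.13],[0.45,0,0,0.2,0.13],[0.45,0,0,0.2,0.13],[0.45,0,0,0.2,0.12],[0.45,0,0,0,0]]' 15
python3 - <<'E'
from h import *
blk()
E
python3 go.py 0.4441 -0.4164 0.06 -23
```

```text
time_s: 100.88
tool_pos: [0.3992, -0.2313, 0.205]
tool_rot: [180.0, 0.0, -23.0]
force: [-0.6, 0.2, 0.5]
grip_width: 0.0395
grasp_force: 0.0
blk px 409.0 58.0 c 0.4438 -0.4151 size 24.6 15.1 long 69.3 z 0.0126 turn 1.95
t 100.9 at [ 0.3993 -0.2313  0.2054] yaw -22.8 j7 -86 units xyz [5.65 7.67 7.27] turn 0.0
```

```bash

python3 -m jog '[[0.45,0.7,0.96,0.85,0],[0.45,0.7,0.96,0.85,0],[0.45,0.7,0.96,0.85,0],[0.45,0.7,0.96,0.85,0],[0.45,0.7,0.96,0.85,0],[0.45,0.7,0.96,0.85,0],[0.45,0.7,0.96,0.85,0],[0.45,0.7,0.96,0.85,0],[0.45,0,0,0,0],[0.45,0,0,0,0]]'
python3 go.py 0.4441 -0.4162 0.02 -22.5
```

```text
time_s: 101.77
tool_pos: [0.442, -0.417, 0.0682]
tool_rot: [-180.0, 0.1, -22.9]
force: [0.5, 0.2, -0.1]
grip_width: 0.0392
grasp_force: 0.0
t 101.8 at [ 0.442  -0.417   0.0682] yaw -22.9 j7 -70 units xyz [ 0.09 -0.08  2.41] turn -0.01
```

```bash

python3 -m jog '[[0.45,0.09,-0.08,0.9,0],[0.45,0,0,0.9,0],[0.45,0,0,0.6,0],[0.45,0,0,0,0],[0,0,0,0,0],[0,0,0,0,0],[0,0,0,0,0],[0,0,0,0,0],[0,0,0,0,0],[0,0,0,-1,0],[0,0,0,-1,0],[0,0,0,-1,0]]' 15
python3 -m jog '[[0,0,0,-1,-0.13],[0,0,0,-1,-0.13],[0,0,0,-1,-0.13],[0,0,0,-1,-0.12],[0,0,-1,-1,0],[0,0,-1,0,0],[0,0,-1,0,0],[0,0,-1,0,0],[0,0,-1,0,0],[0,0,-1,0,0],[0,0,-1,0,0],[0,0,-1,0,0]]' 15
python3 go.py 0.513 0.272 0.138 0
```

```text
time_s: 102.77
tool_pos: [0.4449, -0.4156, 0.082]
tool_rot: [-180.0, 0.0, -22.9]
force: [0.1, -0.6, 0.6]
grip_width: 0.018
grasp_force: 15.0
time_s: 103.77
tool_pos: [0.4449, -0.2548, 0.1817]
tool_rot: [180.0, -0.0, 0.0]
force: [0.6, -0.4, -0.3]
grip_width: 0.0179
grasp_force: 15.0
t 103.8 at [ 0.4449 -0.2548  0.1817] yaw 0.0 j7 -63 units xyz [  3.42 -26.34   2.18] turn 0.0
```

```bash

python3 -m jog '[[0,0.13,-1,0,0],[0,0.13,-1,0,0],[0,0.13,-1,0,0],[0,0.13,-1,0,0],[0,0.13,-1,0,0],[0,0.13,-1,0,0],[0,0.13,-1,0,0],[0,0.13,-1,0,0],[0,0.13,-1,0,0],[0,0.13,-1,0,0],[0,0.13,-1,0,0],[0,0.13,-1,0,0]]' 15 >/dev/null
python3 -m jog '[[0,0.13,-1,0,0],[0,0.13,-1,0,0],[0,0.13,-1,0,0],[0,0.13,-1,0,0],[0,0.13,-1,0,0],[0,0.13,-1,0,0],[0,0.13,-1,0,0],[0,0.13,-1,0,0],[0,0.13,-1,0,0],[0,0.13,-1,0,0],[0,0.13,-1,0,0],[0,0.13,-1,0,0]]' 15 >/dev/null
python3 -m jog '[[0,0.13,-1,0,0],[0,0.13,-1,0,0],[0,0,-0.35,0,0],[0,0,0,0.5,0],[0,0,0,0.8,0],[0,0,0,0.7,0],[0,0,0,0,0],[0,0,0,0,0]]' 15
python3 go.py 0.513 0.272 0.138 0
```

```text
time_s: 106.43
tool_pos: [0.5118, 0.2694, 0.1402]
tool_rot: [179.9, 0.1, -0.0]
force: [-0.3, -0.1, 0.6]
grip_width: 0.0175
grasp_force: 15.0
t 106.4 at [0.5118 0.2694 0.1402] yaw -0.0 j7 -127 units xyz [ 0.06 -0.13  0.11] turn -0.0
```

```bash

python3 -m jog '[[0.45,0,0,0,0],[0.45,0,0,0,0],[0.45,0,0,0,0],[0.45,0,0,0,0],[0.45,0,0,-1,0],[0.45,0,0,-1,0],[0,-0.8,0,-1,-0.12],[0,-0.8,0,-1,-0.12],[0,-0.8,0,0,-0.12],[0,-0.8,0,0,-0.12],[0,-0.8,0,0,0],[0,0,0,0,0]]' 15
python3 - <<'E'
from h import *
c=cap('wrist'); save(c,'w8.png',(130,0,390,190),3)
P=cloud(c)
E
python3 go.py 0.430 0.2415 0.118 21.2
```

```text
time_s: 107.43
tool_pos: [0.4322, 0.2561, 0.2219]
tool_rot: [179.9, 0.0, 21.7]
force: [0.9, 0.2, 0.1]
grip_width: 0.0072
grasp_force: 0.0
t 107.5 at [0.4338 0.2563 0.222 ] yaw 21.7 j7 -103 units xyz [-0.46  0.61  5.2 ] turn 0.01
```

View pics/w8.png

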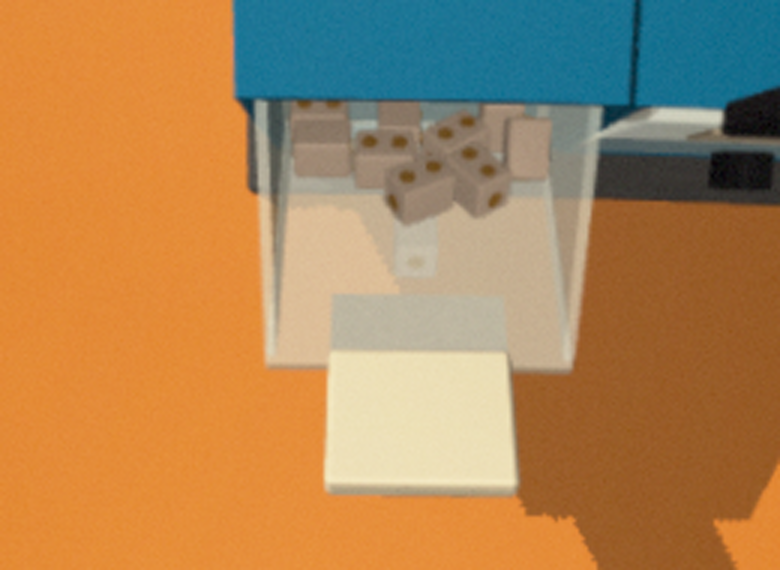

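The bin shows about nine blocks (eight clearly, e.g. (320,130), (385,155), (420,190), (480,180), (528,148), with others partly hidden), and the mat is clear. Now I shut it from the front.

```bash

python3 -m jog '[[0,-0.46,0.6,0,0],[0,0,0,0,0],[0,0,0,1,0],[0,0,0,1,0],[0,0,0,1,0],[0,0,0,1,0],[0,0,0,1,0],[0,0,0,0.2,0],[0,0,0,0,0]]' 10
python3 -m jog '[[0,0.3,0,0,0],[0,0.3,0,0,0],[0,0.3,0,0,0],[0,0.3,0,0,0],[0,0.3,0,-0.1,0],[0,0.3,0,-0.1,0],[0,0.3,0,-0.1,0],[0,0.3,0,-0.1,0],[0,0.3,0,-0.1,0],[0,0.3,0,-0.1,0],[0,0.3,0,-0.1,0],[0,0,0,0,0]]' 10
python3 go.py 0.5370 0.283 0.142 21.2
```

```text
time_s: 108.23
tool_pos: [0.4298, 0.2419, 0.116]
tool_rot: [-180.0, 0.2, 21.6]
force: [0.1, -0.2, 0.6]
grip_width: 0.0004
grasp_force: 0.0
time_s: 109.23
tool_pos: [0.4933, 0.2669, 0.132]
tool_rot: [-180.0, -0.1, 21.6]
force: [-0.4, -0.8, -0.5]
grip_width: 0.0006
grasp_force: 0.3
t 109.2 at [0.4933 0.2669 0.132 ] yaw 21.6 j7 -106 units xyz [ 2.33  0.06 -0.49] turn 0.01
```

```bash

python3 -m jog '[[0,0.3,0,-0.1,0],[0,0.3,0,-0.1,0],[0,0.3,0,-0.1,0],[0,0.3,0,-0.1,0],[0,0.3,0,0,0],[0,0.3,0,0,0],[0,0.2,0,0,0],[0,0,0,0,0]]' 10
python3 -m jog '[[0,0.2,0,0,0],[0,0.2,0,0,0],[0,0,0,0,0]]' 10
python3 -m jog '[[0,0.2,0,0,0],[0,0.1,0,0,0],[0,0,0,0,0]]' 10
python3 go.py 0.5370 0.283 0.142 21.2
```

```text
time_s: 109.9
tool_pos: [0.5299, 0.2815, 0.1392]
tool_rot: [-180.0, -0.1, 21.6]
force: [-0.5, -0.8, -0.3]
grip_width: 0.0005
grasp_force: 0.0
time_s: 110.15
tool_pos: [0.5369, 0.2842, 0.1393]
tool_rot: [-180.0, -0.0, 21.6]
force: [-0.2, -0.1, 0.3]
grip_width: 0.0005
grasp_force: 0.0
time_s: 110.4
tool_pos: [0.5372, 0.2844, 0.1385]
tool_rot: [179.9, 0.7, 21.7]
force: [-14.0, -5.5, 7.8]
grip_width: 0.0007
grasp_force: 7.5
t 110.4 at [0.5372 0.2844 0.1385] yaw 21.7 j7 -106 units xyz [-0.04  0.06 -0.17] turn 0.01
```

```bash

python3 -m jog '[[0,0.1,0,0,0],[0,0,0,0,0],[0,-0.6,0,0,0],[0,-1,0,0,0],[0,-1,0,-1,0],[0,-1,0,-1,0],[0,-1,0,-1,0],[0,0,0,-1,0],[0,0,0,-1,0],[0,0,0,0,0]]' 10
python3 - <<'E'
from h import *
for n in ['wrist','scene']:
  c=cap(n); P=cloud(c); print(n)
  for m in blobs(c,'white',30):
    p=P[m]; p=p[(p[:,2]>.12)&(p[:,2]<.17)&(abs(p[:,1]-.28)<.06)]
    if len(p)>60: print('tab',len(p),np.median(p,0).round(4),p.min(0).round(3),p.max(0).round(3),'xb',((p[:,:2]-H)@XB).min().round(4))
  if n=='wrist':
    for name,m in (('black',(np.median(c['color'],2)<45)),('red',sum(blobs(c,'red',50)))):
      p=P[m.astype(bool)]; p=p[(p[:,2]>.12)&(p[:,2]<.16)]; x=(p[:,:2]-H)@XB; print(name,len(p),np.percentile(x,[3,50]).round(4) if len(p) else '')
cups(c); save(c,'end.png',(100,60,440,380),1.7)
E
```

```text
time_s: 111.23
tool_pos: [0.4603, 0.2542, 0.2441]
tool_rot: [180.0, -0.5, 21.7]
force: [0.6, 1.2, 0.6]
grip_width: 0.0003
grasp_force: 0.0
wrist
tab 1051 [0.5514 0.2884 0.1558] [0.54  0.264 0.122] [0.564 0.312 0.158] xb -0.0023
black 1445 [-0.0075 -0.0039]
red 556 [-0.0075 -0.0039]
scene
tab 294 [0.5538 0.2886 0.1467] [0.542 0.266 0.12 ] [0.564 0.311 0.16 ] xb -0.0015
yellow 131 px 294.0 244.0 ztop 0.0721 c 0.5678 0.0487 r 0.0326
red 413 px 173.0 241.0 ztop 0.0276 c 0.7904 -0.1349 r 0.0504
red 587 px 294.0 255.0 ztop 0.1573 c 0.6136 0.1113 r 0.025
red 517 px 225.0 258.0 ztop 0.0668 c 0.7107 -0.0149 r 0.0246
red 506 px 194.0 286.0 ztop 0.0674 c 0.8008 0.0055 r 0.024
```

View pics/end.png

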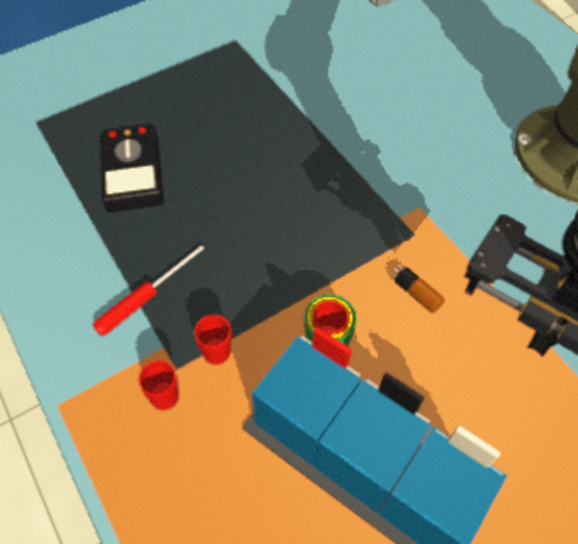

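Final view: mat clear, nested cups upright at (330,320), white bin shut at (475,445), meter, driver and tube as before. One check that the white tab stands upright compared with its neighbours.

```bash
python3 - <<'E'
from h import *
import pickle
def face(c,lab):
  P=cloud(c)
  K=(P[...,2]>.122)&(P[...,2]<.16)
  rel=P[...,:2]-H; x=rel@XB; y=rel@YB
  for nm,y0 in (('white',0),('black',-.094),('red',-.188)):
    m=K&(abs(y-y0)<.022)&(abs(x)<.02)
    z=P[...,2][m]; xx=x[m]
    print(lab,nm,[(a,len(xx[(z>a)&(z<a+.008)]),np.percentile(xx[(z>a)&(z<a+.008)],[10,50]).round(4).tolist()) for a in (.124,.134,.144,.152) if ((z>a)&(z<a+.008)).sum()>5])
face(pickle.load(open('scene0.pkl','rb')),'start'); face(cap('scene'),'now')
face(cap('wrist'),'wrist')
E
```

```text
start white [(0.124, 45, [-0.0012, 0.0]), (0.134, 46, [-0.0016, -0.0006]), (0.144, 47, [-0.0022, -0.0012]), (0.152, 118, [-0.008, -0.0041])]
start black [(0.124, 43, [-0.0006, 0.0002]), (0.134, 40, [-0.0008, -0.0001]), (0.144, 49, [-0.0013, -0.0004]), (0.152, 105, [-0.0071, -0.0033])]
start red [(0.124, 41, [-0.0002, 0.0008]), (0.134, 37, [-0.0001, 0.0004]), (0.144, 40, [-0.0007, -0.0001]), (0.152, 95, [-0.0064, -0.003])]
now white [(0.124, 41, [0.0044, 0.005]), (0.134, 45, [0.0042, 0.0052]), (0.144, 42, [0.0046, 0.0054]), (0.152, 122, [-0.001, 0.0025])]
now black [(0.124, 39, [-0.0008, 0.0001]), (0.134, 40, [-0.0007, -0.0002]), (0.144, 49, [-0.0012, -0.0004]), (0.152, 101, [-0.0071, -0.0033])]
now red [(0.124, 44, [0.0001, 0.0008]), (0.134, 36, [-0.0005, 0.0005]), (0.144, 41, [-0.0008, -0.0002]), (0.152, 93, [-0.0063, -0.0029])]
wrist white [(0.124, 21, [-0.002, -0.0019]), (0.134, 32, [-0.0021, -0.002]), (0.144, 52, [-0.002, -0.002]), (0.152, 898, [-0.0012, 0.002])]
wrist black [(0.152, 787, [-0.0068, -0.0037])]
wrist red [(0.152, 192, [-0.0073, -0.0043])]
```

The tab face is now vertical in the wrist view (x constant over its height). It stopped hard at 15 N, about 5 mm further in than its slightly ajar start, so it is fully home. Handing in.

```bash
python3 -c "
from cell import env; print(env.sign_off())"
```

```text
the job is handed in; nothing more can be done
None
```

I handed the job in at about 111 s. The white bin is shut against its stop, the cups were seen empty and are nested upright, the mat is clear, and the meter, screwdriver and tube look unmoved. I counted eight of the nine blocks clearly in the bin, with the ninth probably hidden. Once, lowering the gripper with its fingers not fully open put about 50 N on the yellow cup's rim, and I don't know whether that breaks the 40 N limit.

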